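Put a pan of fired beads away in the right bin of a carousel

ROBOT

A 6-joint arm with a two-finger parallel gripper is mounted at the origin on the work surface. World frame = base frame: x ahead of the robot, y to its left, z up, the work surface at z = 0. Lengths are in m, angles in rad, forces in N, time in s.
With the tool pointing down it reaches from about 0.35 to 0.975 m from the base axis. Payload 4.9 kg.
Tool frame: the origin (TCP) lies at the very end of the fingers, on their centre line; the grasp point (between the pads) lies 19 mm behind it; z points along the fingers, x is the direction in which the jaws open and shut, and the axes are right-handed (so a half turn about z gives the same grasp; the last joint's range is limited). The gripper opens to 85 mm and grips with 20 to 120 N. Pads are 22 mm wide; open, the fingers measure 114 mm over their backs; the gripper's body (76 mm by 85 mm) begins 54 mm behind the grasp point. The pads swing forward as they close: fully open they stand 13 mm farther back than shut.
Start: joints at [-1.333, 0.053, 1.613, -0, 1.476, -0.119], TCP at [0.218, -0.586, 0.231] pointing down, gripper open.
Joint ranges: [-3.01, 3.01], [-1.01, 2.22], [0.06, 2.58], [-1.02, 4.17], [0.09, 2.62], [-3.14, 3.14]. Speed limits (rad/s): [2.57, 2.57, 3.14, 3.14, 3.14, 3.14].

INTERFACE

Orientations are given as a unit quaternion [w, x, y, z].
In Python, from plant import * gives the robot as it stands.
- The arm moves only by the shell command python3 -m inch 'ROWS'. ROWS is text: rows parted by semicolons, each of 7 numbers parted by spaces: the shift along the tool's x, y, z in m, then the turn, a rotation vector about the tool's x, y, z in rad, then the closure, from 0 (fully open) to 1 (shut). A call has 1 to 10 rows; each row shifts and turns the commanded pose from where the row before left it, along the tool's axes as they then stand; what a row does not reach is not made up. A row lasts 1/12 s, in which the tool goes at most 41.7 mm and 7.16 degrees, less where a joint would pass 70% of its speed; a pose out of reach is approached as far as the arm can. A call with a gripper value outside its range is refused whole. The fingers move at their own pace and stop on an object; the grip force is fixed at half the most. Time passes only in rows, so rows that do not move let the fingers close. It gives the time, the measured TCP pose, the force and the opening at its end, in the units of the state.
- state(): the state, without advancing time (a new reading comes with each control period).
- grab_frame(name): name is "scene" or "top" or "wrist"; returns the picture (400x640x3 uint8, blue, green, red); there is no depth.
- camera_info(name): a dict with "vertical_fov" (degrees; the focal length in pixels is half the picture's height over the tangent of half this angle, whatever the lens; pixels are square), "cx", "cy" (the principal point, pixels), "origin" and "rotation" of the camera in the world. Camera axes: x right, y down, z forward; pixel columns grow to the right and rows downward; lengths in m; the calibration is good to about 2 mm. A picture is of the moment at which its call begins: read the wrist's pose just before it. camera_info takes no time and is no camera call; for the wrist camera it gives the pose at the moment of the call.
- job_done(): hands the job in, once; it reports no verdict.
The state is a dict: "time": time; "joint_pos": joint angles; "joint_vel": joint speeds; "joint_efforts": joint torques, N m; "tool_pos": TCP position; "tool_rot": TCP orientation; "contact_force": force on the tool from outside, world axes, zero at the start; "ft_torque": the same for the moment, N m; "gripper_width": opening from 0.0 (shut) to 1.0 (fully open).
Only numpy, scipy, OpenCV 4.12 (cv2) and the standard library are available. Lean on these libraries where they do the work, as an engineer would, in place of code of your own. Each camera call takes 0.05 s, during which the arm holds its last target.

TASK

The pan on the bench holds four loose round clay beads. Turn the carousel tray until the compartment that already holds round beads sits squarely under the chute's spout, then tip the pan into the mouth of the chute so that all four beads drop into that compartment. Set the empty pan back down flat on the bench, and do not disturb the other things on the bench.

Things in the scene. Friction and masses are not known exactly. Their poses are not given: they have to be found in the camera images.
- station: Fixed plywood baseboard, 220 x 430 x 12 mm, with carousel and chute. Origin on the bench below the carousel's axis; its y axis points from there to the chute's mouth. The carousel is a round plywood tray, 300 mm across, floor 40 mm, rim and dividers 74 mm above the bench, on a banding wheel. Six dividers make equal 60 degree compartments from hub (radius 30, top 86 mm high) to rim.
- knob (a point): Centre of the wooden ball knob, diameter 40 mm, 118 mm above the bench, on the carousel's vertical axis; a 22 mm neck joins it to the hub. It turns with the tray. The tray turns either way without end stop, and stays where it is left; its bearing is stiff (about 0.28 N m), so a light grip slips. Long turns take more than one grasp.
- bin_round (a point): Middle of the floor of the compartment that holds round beads (three, diameter 24 mm, fixed against the rim), 100 mm from the knob's axis; turns with the tray. The other five hold tube beads, three-armed stilts, flat discs, cones and square tiles, all of the same plain fired clay.
- spout (a point): Centre of the lower opening of the chute's down-spout, 82 mm above the bench, 100 mm from the knob's axis. A rectangular aluminium duct, fixed, inside 50 mm along the radius by 72 mm across, reaching from 72 to 128 mm from the axis, walls up to 152 mm above the bench. The compartment must be below it.
- chute_mouth (a point): Point on the middle of the chute's floor at its flared mouth, 147 mm above the bench, 235 mm from the knob's axis. The straight aluminium trough is 72 mm wide inside, walls 32 mm high, its floor falling at 24 degrees to the spout. Knob, spout and this point lie on one line seen from above. Here the wings above the walls open to about 120 mm.
- chute_top (a point): Middle of the open upper end of the chute's floor, 169 mm above the bench, 285 mm from the knob's axis. No end wall. The tops of the side wings here are about 60 mm higher.
- pan_handle (a point): Centre of the grip of the loose steel tipping pan, 73 mm above the bench when it stands. Axes: x level to the pan's open nose, y across, z up. The grip is a wooden bar 14 mm thick, 32 mm wide (along y), 70 mm long, leaning back 30 degrees from vertical (long axis along (-0.5, 0, 0.866)): take it along that axis, across the 14 mm. Pan with beads about 0.3 kg.
- pan_nose (a point): Middle of the pan's front floor edge, 12 mm above the bench when it stands; 134 mm ahead of and 61 mm below the grip's centre, same axes. The pan is 60 mm wide, walls 36 mm high, rear wall 107 mm behind this edge. The flat floor (3 mm thick) rises at 12 degrees over the last 41 mm; no lip. Beads roll out with the nose tipped down 25 to 45 degrees.
- bead0_center (a point): Centre of a round fired-clay bead, diameter 24 mm, 15 g, loose in the pan.
- bead1_center (a point): Centre of the second such bead.
- bead2_center (a point): Centre of the third such bead.
- bead3_center (a point): Centre of the fourth such bead.
- tub_a: Black glaze tub, 84 mm across, 52 mm high; origin under its centre. Leave alone.
- tub_b: A second such tub.
- tub_c: A third such tub.
- stamp: Wooden stamp block, 50 x 50 x 36 mm; origin under its centre. Leave alone.
- ink_tray: Low black tray, 110 x 80 x 18 mm; origin under its centre. Leave alone.
- loop_tool: Modelling tool lying flat, 160 mm long, 13 mm thick; origin under its middle. Leave alone.
Not all that is in view belongs to the job. There is more than one size of the part that bears pan_handle; the job needs the larger.

How it is judged:
On the way, in this order (a step that is already met when the one before it is completed fails the run):
1. the compartment with the round beads has been turned under the spout (centres within 18 mm) (horizontal distance between bin_round and spout below 0.018 m), for 0.3 s.
2. the beads are tipped into the chute: at least one is seen in the trough below the mouth (((x of bead0_center in the frame of chute_mouth between -0.036 and 0.036 m and y of bead0_center in the frame of chute_mouth between -0.1 and -0.005 m and z of bead0_center in the frame of chute_mouth between -0.05 and 0.03 m) or (x of bead1_center in the frame of chute_mouth between -0.036 and 0.036 m and y of bead1_center in the frame of chute_mouth between -0.1 and -0.005 m and z of bead1_center in the frame of chute_mouth between -0.05 and 0.03 m) or (x of bead2_center in the frame of chute_mouth between -0.036 and 0.036 m and y of bead2_center in the frame of chute_mouth between -0.1 and -0.005 m and z of bead2_center in the frame of chute_mouth between -0.05 and 0.03 m) or (x of bead3_center in the frame of chute_mouth between -0.036 and 0.036 m and y of bead3_center in the frame of chute_mouth between -0.1 and -0.005 m and z of bead3_center in the frame of chute_mouth between -0.05 and 0.03 m))), for 0.02 s.
At the end, for the whole second after the job is handed in: All four beads lie in the round beads' compartment (each centre within 60.5 mm of the middle of its floor seen from above, and 5 to 45 mm above the floor), and the pan stands flat on the bench (tilt under 6 degrees, grip at its standing height within 8 mm) (horizontal distance between each of bead0_center, bead1_center, bead2_center, bead3_center and bin_round below 0.0605 m and z of bead0_center in the frame of bin_round between 0.005 and 0.045 m and z of bead1_center in the frame of bin_round between 0.005 and 0.045 m and z of bead2_center in the frame of bin_round between 0.005 and 0.045 m and z of bead3_center in the frame of bin_round between 0.005 and 0.045 m and angle between pan_handle's own z axis and vertical below 0.105 rad and height (world z) of pan_handle between 0.0653 and 0.0813 m); the robot touches nothing.
It fails at once if another thing on the bench is pushed more than 25 mm or tipped over (distance of any of tub_a, tub_b, tub_c, stamp, ink_tray, loop_tool from where it was at the start of the episode above 0.025 m or angle between any of tub_a, tub_b, tub_c, stamp, ink_tray, loop_tool's own z axis and vertical above 0.35 rad).
It also fails if it takes over 72 s, if anything falls off the work surface, if the arm or the gripper's body presses on something with over 40 N, if the wrist force passes 120 N, or if a joint passes its speed limit or range.

## Working session

There is one attempt and no reset: what is moved stays moved. The work goes in short steps, Python scripts to look and compute and a shell command to move; the robot and the scene stay as the last step left them, time stands still between calls to the robot, and variables do not carry over. Pictures are saved under pics/ and viewed, and the job is handed in when it is done.

```bash
ls; mkdir -p pics
python3 - <<'E'
from plant import *
import cv2
print(state())
for n in ("scene","top","wrist"):
    print(n,camera_info(n)); cv2.imwrite(f"pics/{n}0.png",grab_frame(n))
E
```

```text
pics
{'time': 0.0, 'joint_pos': array([-1.33295558e+00,  5.33462604e-02,  1.61429585e+00, -1.50938123e-05,
        1.47601048e+00, -1.19016650e-01]), 'joint_vel': array([-0.00061147, -0.00015987, -0.00019846, -0.00145705,  0.00282504,
        0.00013239]), 'joint_efforts': array([-3.50687369e-03, -3.93692493e+01, -3.70176101e+01, -3.17300464e-04,
        7.09454980e-03, -3.98947137e-06]), 'tool_pos': array([ 0.21816995, -0.58501565,  0.23006849]), 'tool_rot': array([-6.78151205e-04,  8.21380322e-01, -5.70379966e-01, -7.75244949e-04]), 'contact_force': array([0.53056199, 0.07755518, 0.10718409]), 'ft_torque': array([0.03537386, 0.02362234, 0.02208443]), 'gripper_width': 1.001963342442181}
scene {'vertical_fov': 44.86314091237504, 'cx': 318.8734509983275, 'cy': 192.4760455362447, 'origin': array([1.31222002, 0.72723035, 1.38182098]), 'rotation': array([-0.13506769,  0.37953899,  0.86042117, -0.31206134])}
top {'vertical_fov': 52.06807554147997, 'cx': 320.2365976886998, 'cy': 195.5554735430219, 'origin': array([0.36733942, 0.00597199, 1.13883309]), 'rotation': array([ 0.06839446, -0.70235765,  0.70620893, -0.05731392])}
wrist {'vertical_fov': 64.85509293688955, 'cx': 321.2125189942807, 'cy': 200.77785792227166, 'origin': array([ 0.28680576, -0.55943949,  0.3717041 ]), 'rotation': array([ 0.11836542,  0.81304844, -0.56382122, -0.08394933])}
```

View pics/scene0.png

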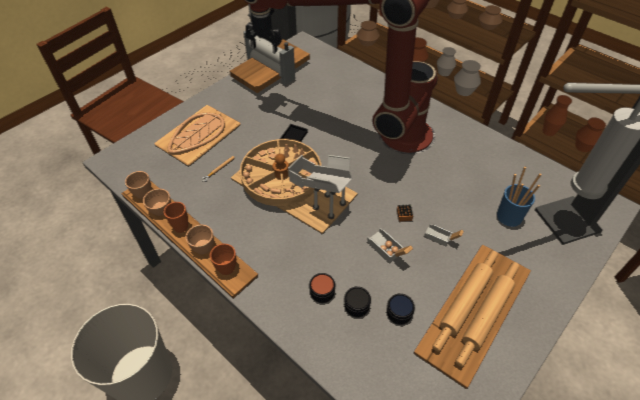

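View pics/top0.png

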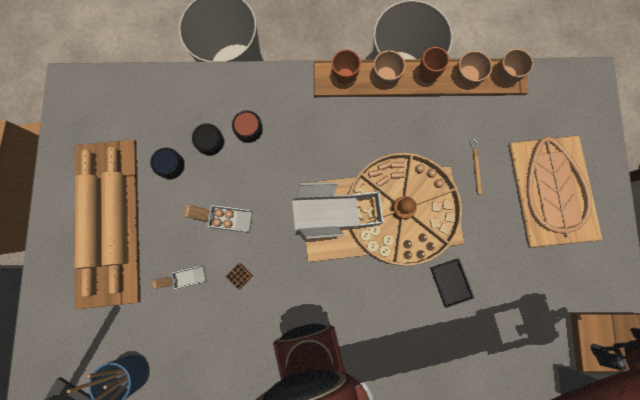

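View pics/wrist0.png

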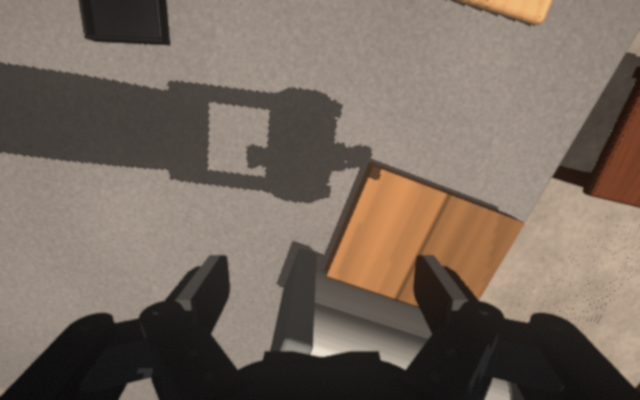

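```bash
cat > h.py <<'E'
import numpy as np, cv2
from scipy.spatial.transform import Rotation as R
def ray(ci,px):
    f=200/np.tan(np.radians(ci["vertical_fov"])/2)
    q=ci["rotation"]; r=R.from_quat([q[1],q[2],q[3],q[0]])
    p=np.atleast_2d(px).astype(float)
    d=np.c_[(p[:,0]-ci["cx"])/f,(p[:,1]-ci["cy"])/f,np.ones(len(p))]
    return r.apply(d)
def onz(ci,px,z):
    d=ray(ci,px); o=ci["origin"]; return o+d*((z-o[2])/d[:,2])[:,None]
def proj(ci,P):
    f=200/np.tan(np.radians(ci["vertical_fov"])/2)
    q=ci["rotation"]; r=R.from_quat([q[1],q[2],q[3],q[0]])
    c=r.inv().apply(np.atleast_2d(P)-ci["origin"]); return np.c_[f*c[:,0]/c[:,2]+ci["cx"],f*c[:,1]/c[:,2]+ci["cy"]]
E
python3 - <<'E'
import cv2
a=cv2.imread('pics/top0.png')
cv2.imwrite('pics/z1.png',cv2.resize(a[140:275,285:470],None,fx=4.3,fy=4.3,interpolation=cv2.INTER_CUBIC))
cv2.imwrite('pics/z2.png',cv2.resize(a[190:300,140:270],None,fx=5,fy=5,interpolation=cv2.INTER_CUBIC))
b=cv2.imread('pics/scene0.png')
cv2.imwrite('pics/z3.png',cv2.resize(b[120:280,220:420],None,fx=4,fy=3.7,interpolation=cv2.INTER_CUBIC))
E
```

```text
(no output)
```

View pics/z1.png

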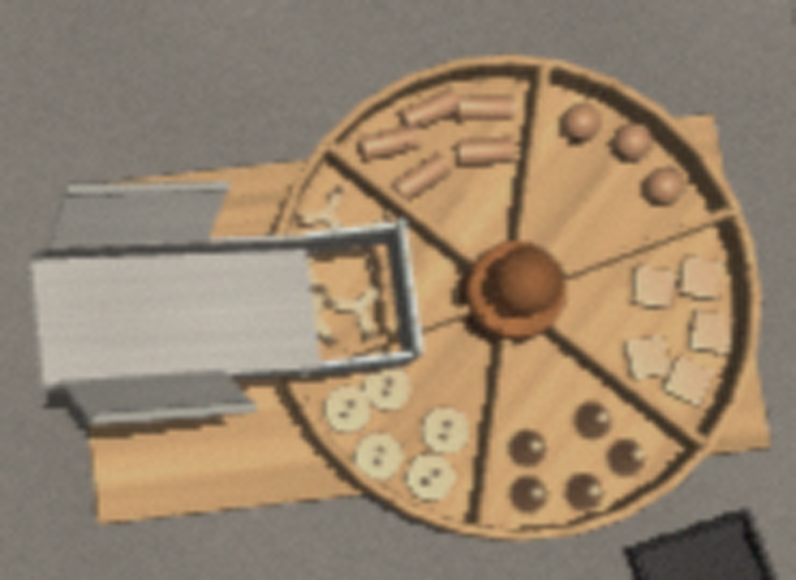

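View pics/z2.png

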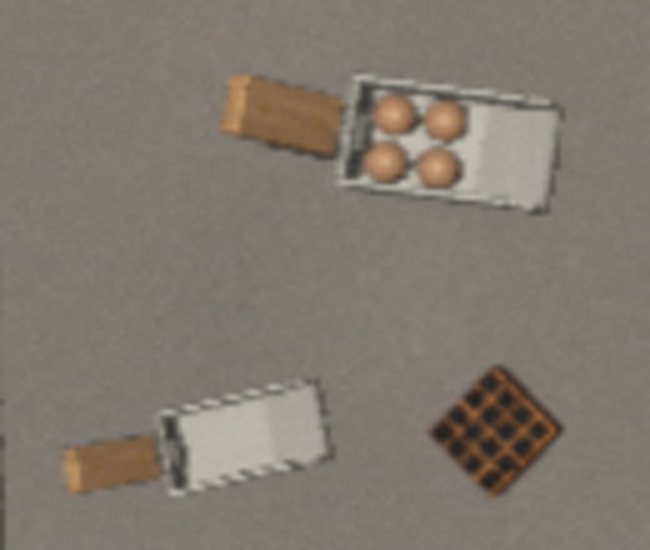

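View pics/z3.png

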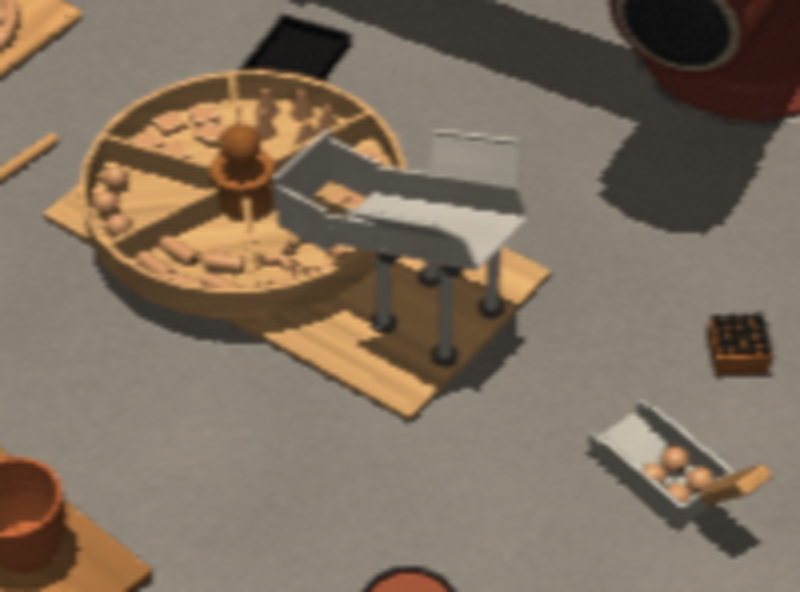

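Run:
```python
from h import *
from plant import *
ci=camera_info("top"); cs=camera_info("scene")
Z=lambda p:[285+(p[0]+.5)/4.3-.5,140+(p[1]+.5)/4.3-.5]
k=onz(ci,Z((528,280)),.118)[0]; print('knob',k)
div=[(545,68),(735,212),(700,440),(473,520),(330,152)]
img=cv2.imread('pics/top0.png')
# rim fit: points around
rim=[(758,300),(725,190),(650,103),(515,57),(380,95),(310,165),(280,400),(350,490),(525,538),(640,510),(720,430)]
P=onz(ci,[Z(p) for p in rim],.074)[:,:2]
A=np.c_[2*P,np.ones(len(P))]; s=np.linalg.lstsq(A,(P**2).sum(1),rcond=None)[0]
c=s[:2]; print('rim c',c,'r',np.sqrt(s[2]+c@c)); 
D=onz(ci,[Z(p) for p in div],.074)[:,:2]-c
print('div ang',np.degrees(np.arctan2(D[:,1],D[:,0])),np.hypot(*D.T))
B=onz(ci,[Z(p) for p in [(582,123),(630,143),(663,187)]],.052)[:,:2]-c
print('beads',np.degrees(np.arctan2(B[:,1],B[:,0])),np.hypot(*B.T))
ct=onz(ci,[Z(p) for p in [(33,262),(45,382)]],.169)[:,:2]; m=ct.mean(0)-c
print('ctop',ct,np.linalg.norm(ct[0]-ct[1]),np.degrees(np.arctan2(m[1],m[0])),np.hypot(*m))
sp=onz(ci,[Z(p) for p in [(403,222),(420,355)]],.152)[:,:2]; m=sp.mean(0)-c
print('spout inner',np.linalg.norm(sp[0]-sp[1]),np.degrees(np.arctan2(m[1],m[0])),np.hypot(*m))
# scene knob
print('scene knob px pred',proj(cs,[c[0],c[1],.118]), 'z3 knob',220+240/4,120+140/3.7)
# pan
Y=lambda p:[140+(p[0]+.5)/5-.5,190+(p[1]+.5)/5-.5]
n=onz(ci,[Y(p) for p in [(560,105),(547,212)]],.040)[:,:2]; print('pan nose wall tops',n,n.mean(0))
r=onz(ci,[Y(p) for p in [(355,75),(337,185)]],.037)[:,:2]; print('rear tops',r,r.mean(0))
v=n.mean(0)-r.mean(0); print('yaw',np.degrees(np.arctan2(v[1],v[0])),np.hypot(*v))
```

```text
knob [ 0.52610011 -0.19747437  0.118     ]
rim c [ 0.52321481 -0.19401874] r 0.14951435101429347
div ang [ -11.18630481  -70.01710208 -128.41319058  168.89064887   49.61048683] [0.14612656 0.14945951 0.1415726  0.13730123 0.13999356]
beads [-25.80672137 -40.11009004 -55.31002562] [0.12593132 0.13096048 0.12591236]
ctop [[0.53016007 0.08812651]
 [0.46291342 0.08094828]] 0.06762867669784091 95.47068472478414 0.2798307362942003
spout inner 0.07644241776948531 95.4274171333281 0.06951399518622256
scene knob px pred [[279.71020651 159.94942891]] z3 knob 280.0 157.83783783783784
pan nose wall tops [[0.52487012 0.20950844]
 [0.46676104 0.21503069]] [0.49581558 0.21226957]
rear tops [[0.54258239 0.32297342]
 [0.48229343 0.33014293]] [0.51243791 0.32655818]
yaw -98.27517409135406 0.11549107687072468
```

```bash
python3 - <<'E'
from h import *
from plant import *
ci=camera_info("top"); cs=camera_info("scene")
for n,c in (("top",ci),("scene",cs)):
    img=cv2.imread(f'pics/{n}0.png'); hsv=cv2.cvtColor(img,cv2.COLOR_BGR2HSV)
    e=proj(c,[.525,-.196,.118])[0]; x,y=map(int,e)
    w=16; sub=img[y-w:y+w,x-w:x+w]; 
    cv2.imwrite(f'pics/k_{n}.png',cv2.resize(sub,None,fx=16,fy=16,interpolation=cv2.INTER_NEAREST)); print(n,x-w,y-w,e)
E
python3 -c "
import cv2,numpy as np
a=cv2.imread('pics/k_top.png');b=cv2.imread('pics/k_scene.png');cv2.imwrite('pics/kk.png',cv2.resize(np.hstack([a,b]),(800,400),interpolation=0))"
```

```text
top 390 189 [406.83702893 205.1687233 ]
scene 262 143 [278.96910958 159.9473232 ]
```

View pics/kk.png

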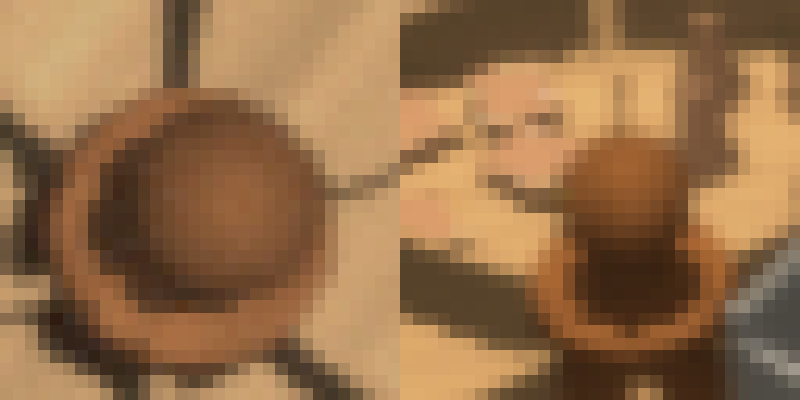

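Run:
```python
from h import *
from plant import *
ci=camera_info("top"); cs=camera_info("scene")
print(onz(ci,[407.9,204.3],.118),onz(ci,[404.6,206.7],.086),onz(cs,[279.7,157.9],.118))
o1,o2=ci["origin"],cs["origin"];d1=ray(ci,[407.9,204.3])[0];d2=ray(cs,[279.7,157.9])[0]
s=np.linalg.lstsq(np.c_[d1,-d2],o2-o1,rcond=None)[0]; print(o1+s[0]*d1,o2+s[1]*d2)
```

```text
[[ 0.52719268 -0.19875602  0.118     ]] [[ 0.52596582 -0.196387    0.086     ]] [[ 0.51607859 -0.20131966  0.118     ]]
[ 0.52528993 -0.19631912  0.1301511 ] [ 0.52311363 -0.19311461  0.12916765]
```

```bash
python3 -m inch '-.017 -.028 0 0 0 0 .2;-.017 -.028 0 0 0 0 .2;-.017 -.028 0 0 0 0 .2;-.017 -.028 0 0 0 0 .2;-.017 -.028 0 0 0 0 .2;-.017 -.028 0 0 0 0 .2;-.017 -.028 0 0 0 0 .2;-.017 -.028 0 0 0 0 .2;-.017 -.028 0 0 0 0 .2;-.017 -.028 0 0 0 0 .2'; python3 -m inch '-.017 -.028 0 0 0 0 .2;-.017 -.028 0 0 0 0 .2;-.017 -.028 0 0 0 0 .2;-.017 -.028 0 0 0 0 .2;-.017 -.028 0 0 0 0 .2;0 0 0 0 0 0 .2;0 0 0 0 0 0 .2'
cat > look.py <<'E'
from h import *
from plant import *
import sys
st=state(); cw=camera_info("wrist"); cv2.imwrite(f"pics/{sys.argv[1]}.png",grab_frame("wrist"))
import pickle; pickle.dump(cw,open(f"pics/{sys.argv[1]}.pkl","wb"))
q=st["tool_rot"]; T=R.from_quat([q[1],q[2],q[3],q[0]])
print(st["time"],st["tool_pos"],T.as_matrix().round(3).tolist(),st["gripper_width"],st["joint_pos"].round(3))
E
python3 look.py w1
```

```text
time: 0.98
tool_pos: [0.4219, -0.327, 0.231]
tool_rot: [-0.0, 0.821, -0.57, -0.0]
contact_force: [-0.1, 0.7, -0.4]
gripper_width: 0.801
time: 1.57
tool_pos: [0.5232, -0.1987, 0.2308]
tool_rot: [0.0, 0.822, -0.569, -0.0]
contact_force: [1.0, 0.5, -0.8]
gripper_width: 0.801
1.5667 [ 0.52317409 -0.19868553  0.23081546] [[0.352, -0.936, -0.001], [-0.936, -0.352, 0.0], [-0.001, 0.001, -1.0]] 0.8013908154258471 [-0.496 -0.102  1.766 -0.     1.479  0.715]
```

View pics/w1.png

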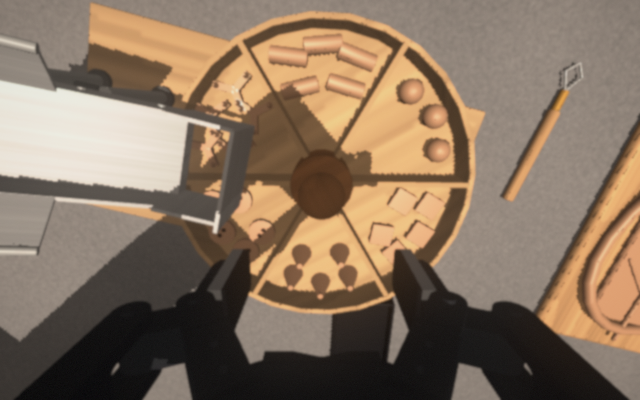

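Run:
```python
from h import *
import pickle
cw=pickle.load(open('pics/w1.pkl','rb'))
img=cv2.imread('pics/w1.png')
cv2.imwrite('pics/w1z.png',cv2.resize(img[0:320,170:490],None,fx=1.87,fy=1.87,interpolation=cv2.INTER_CUBIC))
k=onz(cw,[321,192],.118)[0,:2]; print(k)
for kk in (k,np.array([.5255,-.197])):
    D=onz(cw,[(242,45),(403,45),(467,184),(385,293),(253,293)],.074)[:,:2]-kk
    print(np.degrees(np.arctan2(D[:,1],D[:,0])),np.hypot(*D.T))
    B=onz(cw,[(411,91),(433,116),(438,150)],.052)[:,:2]-kk
    print(np.degrees(np.arctan2(B[:,1],B[:,0])),np.hypot(*B.T))
    s=onz(cw,[(249,126),(216,233)],.152)[:,:2].mean(0)-kk; print(np.degrees(np.arctan2(s[1],s[0])),np.hypot(*s))
```

```text
[ 0.52718731 -0.19634511]
[  50.42203949   -9.94215978  -70.85789307 -130.39230419  170.16282114] [0.13731567 0.13847708 0.14202263 0.14322155 0.1456586 ]
[-25.57236474 -40.89721003 -56.83209394] [0.11957644 0.12494514 0.1212081 ]
96.25178642767764 0.06617077452443162
[  50.05769016   -9.55901852  -70.12789117 -130.04410674  169.79166134] [0.13889827 0.14002912 0.14196876 0.14163197 0.144111  ]
[-24.946833   -40.16860978 -55.99771906] [0.12082298 0.12580197 0.12159593]
94.74867839364954 0.06666096472808841
```

View pics/w1z.png

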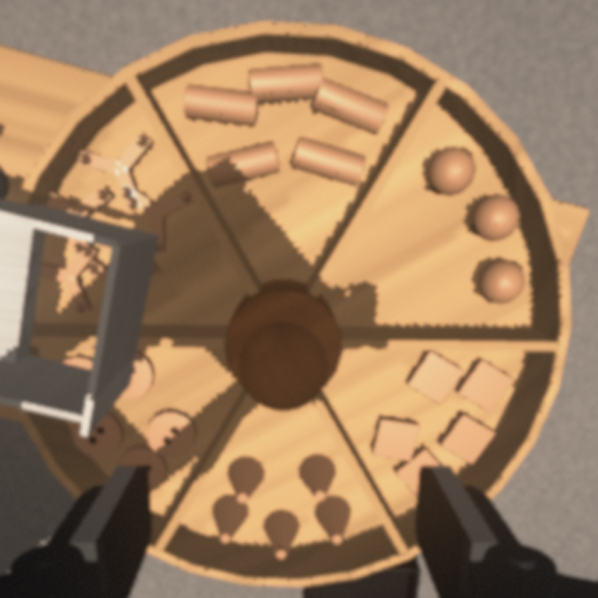

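```bash
python3 -m inch '-.001 -.0034 .030 0 0 0 .2;0 0 .030 0 0 0 .2;0 0 .030 0 0 0 .2;0 0 .025 0 0 0 .2;0 0 .015 0 0 0 .2;0 0 .006 0 0 0 .2;0 0 0 0 0 0 .2'; python3 -m inch '0 0 0 0 0 0 1;0 0 0 0 0 0 1;0 0 0 0 0 0 1;0 0 0 0 0 0 1;0 0 0 0 0 0 1;0 0 0 0 0 0 1;0 0 0 0 0 0 1;0 0 0 0 0 0 1'; python3 look.py w2
```

```text
time: 2.2
tool_pos: [0.5237, -0.1983, 0.0933]
tool_rot: [0.0, 0.821, -0.571, -0.002]
contact_force: [-1.1, -0.8, 0.4]
gripper_width: 0.801
time: 2.87
tool_pos: [0.5261, -0.1974, 0.0977]
tool_rot: [-0.001, 0.821, -0.571, 0.0]
contact_force: [-4.6, 4.6, 5.1]
gripper_width: 0.442
2.8667 [ 0.52606705 -0.19744035  0.09767834] [[0.349, -0.937, 0.001], [-0.937, -0.349, 0.001], [-0.0, -0.001, -1.0]] 0.44152664605680564 [-4.920e-01  2.400e-02  1.875e+00  1.000e-03  1.242e+00  7.220e-01]
```

View pics/w2.png

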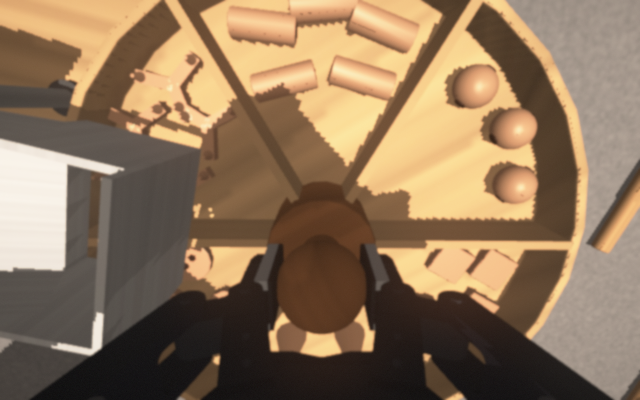

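```bash
python3 -m inch '0 0 0 0 0 -.06 1;0 0 0 0 0 -.1 1;0 0 0 0 0 -.1 1;0 0 0 0 0 -.1 1;0 0 0 0 0 -.1 1;0 0 0 0 0 -.1 1;0 0 0 0 0 -.1 1;0 0 0 0 0 -.1 1;0 0 0 0 0 -.06 1;0 0 0 0 0 0 1';  python3 look.py w3
```

```text
time: 3.75
tool_pos: [0.5248, -0.1961, 0.0977]
tool_rot: [-0.002, 0.981, -0.194, -0.002]
contact_force: [-10.0, 9.4, 10.0]
gripper_width: 0.441
3.75 [ 0.5248305  -0.19611945  0.09767165] [[0.925, -0.381, -0.003], [-0.381, -0.925, 0.004], [-0.004, -0.002, -1.0]] 0.4407247593756578 [-0.491  0.023  1.876  0.002  1.247 -0.101]
```

View pics/w3.png

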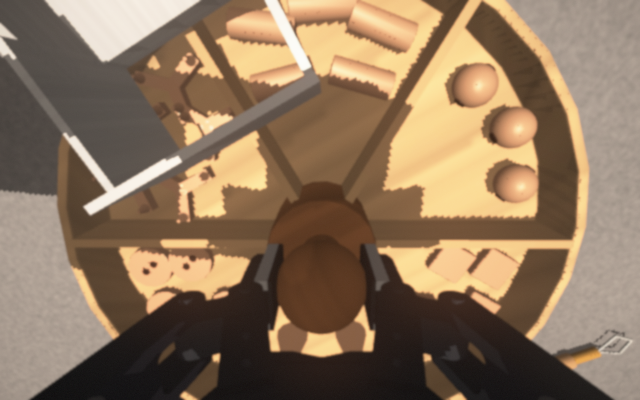

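```bash
python3 -m inch '0 0 0 0 0 -.06 1;0 0 0 0 0 -.1 1;0 0 0 0 0 -.1 1;0 0 0 0 0 -.1 1;0 0 0 0 0 -.1 1;0 0 0 0 0 -.1 1;0 0 0 0 0 -.1 1;0 0 0 0 0 -.1 1;0 0 0 0 0 -.1 1;0 0 0 0 0 -.1 1'; python3 -m inch '0 0 0 0 0 -.1 1;0 0 0 0 0 -.1 1;0 0 0 0 0 -.1 1;0 0 0 0 0 -.1 1;0 0 0 0 0 -.1 1;0 0 0 0 0 -.083 1;0 0 0 0 0 0 1;0 0 0 0 0 0 1';  python3 look.py w4
```

```text
time: 4.63
tool_pos: [0.5227, -0.1962, 0.0976]
tool_rot: [-0.003, 0.96, 0.281, -0.004]
contact_force: [-19.8, 8.6, 15.9]
gripper_width: 0.441
time: 5.3
tool_pos: [0.5218, -0.1972, 0.0976]
tool_rot: [-0.004, 0.839, 0.544, -0.004]
contact_force: [-22.0, 4.0, 17.0]
gripper_width: 0.444
5.3 [ 0.52183219 -0.1972298   0.09763475] [[0.408, 0.913, -0.011], [0.913, -0.408, 0.002], [-0.002, -0.011, -1.0]] 0.4442847138980636 [-0.493  0.022  1.877 -0.003  1.253 -1.642]
```

View pics/w4.png

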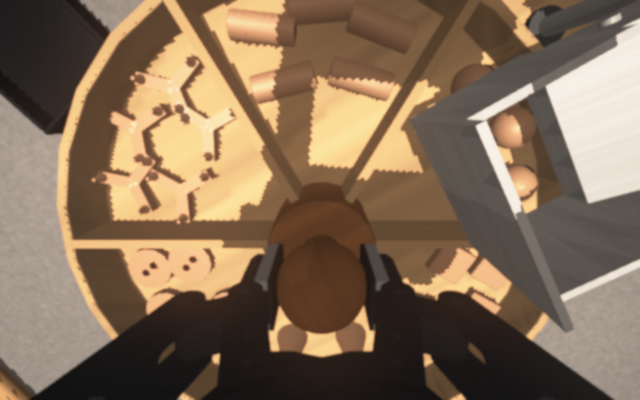

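```bash
python3 -m inch '0 0 0 0 0 0 .2;0 0 0 0 0 0 .2;0 0 0 0 0 0 .2;0 0 0 0 0 0 .2;0 0 -.01 0 0 0 .2;0 0 -.03 0 0 0 .2;0 0 -.03 0 0 0 .2;0 0 -.03 0 0 0 .2;0 0 -.03 0 0 0 .2;0 0 0 0 0 0 .2'; python3 look.py w5
```

```text
time: 6.18
tool_pos: [0.5291, -0.1996, 0.2346]
tool_rot: [0.006, 0.839, 0.543, 0.003]
contact_force: [-0.3, -0.5, 0.3]
gripper_width: 0.8
6.1833 [ 0.52909787 -0.19957574  0.23458645] [[0.409, 0.912, 0.012], [0.912, -0.409, -0.006], [-0.001, 0.014, -1.0]] 0.7996345616635382 [-0.492 -0.1    1.758  0.     1.47  -1.642]
```

View pics/w5.png

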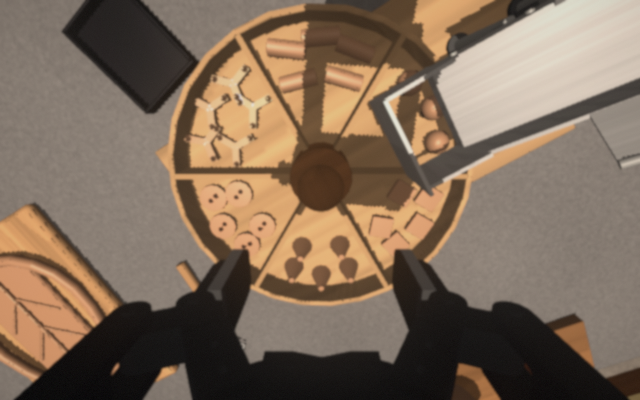

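Run:
```python
from h import *
import pickle
cw=pickle.load(open('pics/w5.pkl','rb'))
kk=onz(cw,[321,186],.118)[0,:2]; print(kk); 
for kk in (kk,np.array([.5258,-.197])):
    D=onz(cw,[(240,37),(403,37),(467,177),(384,287),(253,287),(175,176)],.074)[:,:2]-kk
    a=np.degrees(np.arctan2(D[:,1],D[:,0]));print(a,np.hypot(*D.T), a%60)
    s=onz(cw,[(373,103),(428,190)],.152)[:,:2]; print(np.linalg.norm(s[0]-s[1]));s=s.mean(0)-kk; print(np.degrees(np.arctan2(s[1],s[0])),np.hypot(*s))
```

```text
[ 0.52234214 -0.1962246 ]
[-174.13922769  125.60424426   64.86258724    4.597863    -54.71132014
 -113.48885984] [0.13961825 0.14009594 0.14308293 0.14400084 0.14668637 0.14285123] [5.86077231 5.60424426 4.86258724 4.597863   5.28867986 6.51114016]
0.07498668173838607
98.56289596436092 0.06764617918301918
[-174.58980975  126.55147036   66.25519218    5.0257258   -55.65566712
 -114.87803487] [0.14298327 0.142759   0.14235807 0.14062019 0.14407543 0.14356048] [5.41019025 6.55147036 6.25519218 5.0257258  4.34433288 5.12196513]
0.07498668173838607
101.30710759178234 0.06900692373248005
```

Run:
```python
from plant import *
import cv2
a=grab_frame("top"); cv2.imwrite('pics/top1.png',a)
cv2.imwrite('pics/t1a.png',cv2.resize(a[195:245,175:260],None,fx=9,fy=9,interpolation=cv2.INTER_CUBIC))
cv2.imwrite('pics/t1b.png',cv2.resize(a[140:275,285:470],None,fx=4.3,fy=4.3,interpolation=cv2.INTER_CUBIC))
b=grab_frame("scene"); cv2.imwrite('pics/scene1.png',b)
cv2.imwrite('pics/s1a.png',cv2.resize(b[215:275,355:425],None,fx=9,fy=9,interpolation=cv2.INTER_CUBIC))
```

```text
(no output)
```

View pics/t1a.png

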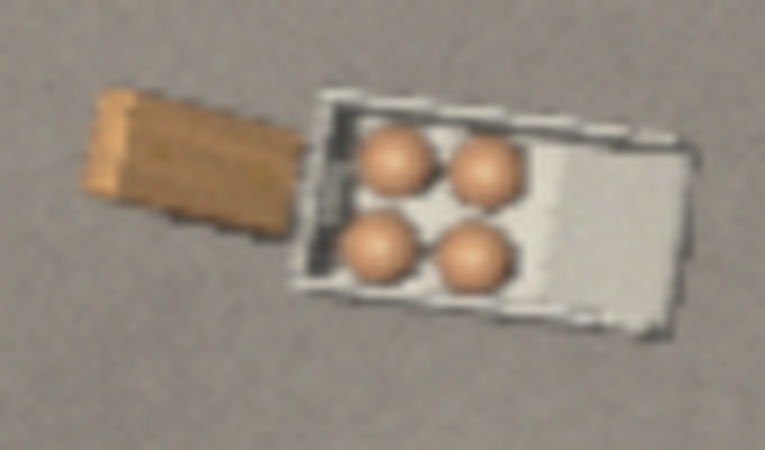

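View pics/t1b.png

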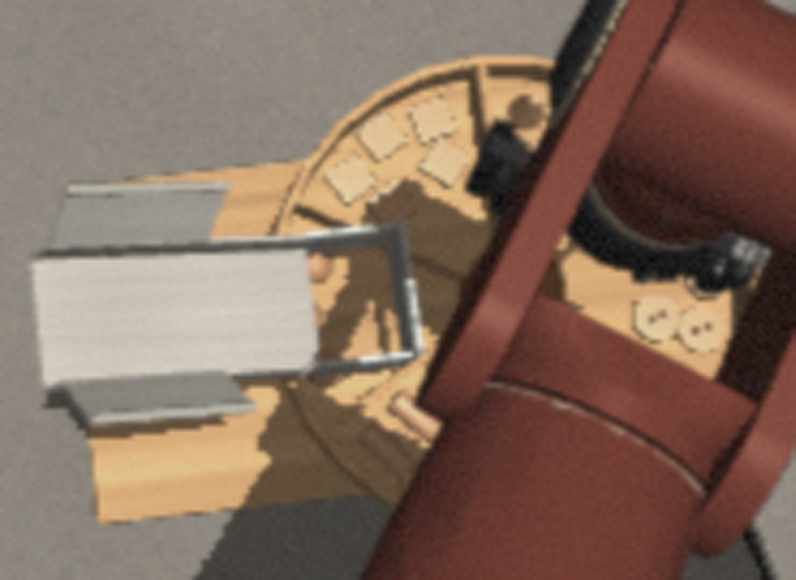

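View pics/s1a.png

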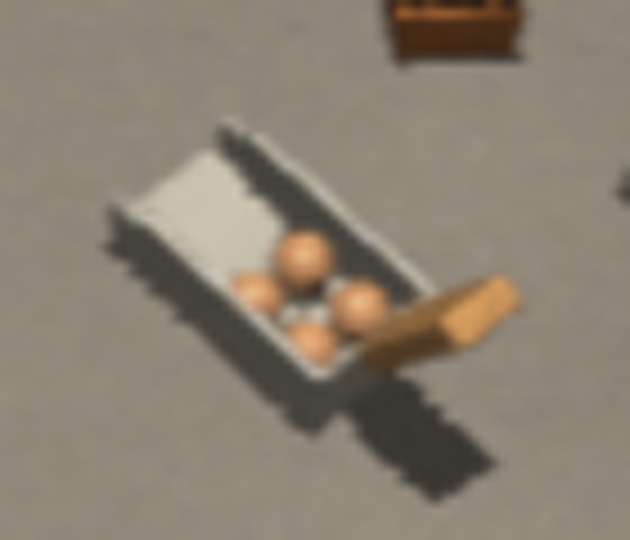

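Run:
```python
from h import *
from plant import *
ci=camera_info("top"); cs=camera_info("scene")
T=lambda p:[175+(p[0]+.5)/9-.5,195+(p[1]+.5)/9-.5]
S=lambda p:[355+(p[0]+.5)/9-.5,215+(p[1]+.5)/9-.5]
def W(p,z): return onz(ci,T(p),z)[0]
def Ws(p,z): return onz(cs,S(p),z)[0]
ang=lambda v:np.degrees(np.arctan2(v[1],v[0]))
for z in(.039,.043): print('sides',ang(W((690,140),z)-W((325,92),.039)),ang(W((665,332),z)-W((292,288),.039)))
top=W((111,143),.1033); print('handle end',top)
# lower end of bar, visible near (295,185) z .043
print('bar', ang(W((296,186),.043)-top))
rear=(W((325,92),.039)+W((292,288),.039))/2; nose=(W((692,148),.03)+W((668,332),.03))/2; 
print('rear',rear,'nose',nose,ang(nose-rear),np.linalg.norm(nose-rear)); print('handle end->rear',ang(rear-top),np.linalg.norm((rear-top)[:2]))
# scene: end face corners
print('scene end',Ws((483,310),.1033))
b=[W(p,.015) for p in [(396,160),(487,170),(378,246),(475,258)]]; print('beads',np.round(b,3))
d=b[1]-b[0];d2=b[3]-b[2];print(ang(d),ang(d2))
# chute axis
Z=lambda p:[285+(p[0]+.5)/4.3-.5,140+(p[1]+.5)/4.3-.5]
V=lambda p,z:onz(ci,Z(p),z)[0]
ct=(V((33,262),.169)+V((45,382),.169))/2; sp=(V((403,222),.152)+V((420,355),.152))/2
print('ctop',ct,'sp',sp,ang(ct-sp),np.linalg.norm((ct-sp)[:2]))
lo=(V((306,252),.1)+V((322,372),.1))/2
```

```text
sides -97.87296790130166 -96.99918530742903
sides -98.11106515656293 -97.13497178129744
handle end [0.51725137 0.3643751  0.1033    ]
bar -97.46469681617123
rear [0.5119885  0.32587685 0.039     ] nose [0.49718921 0.21466957 0.03      ] -97.58029217153279 0.11254811400245276
handle end->rear -97.7843181101549 0.03885631500831194
scene end [0.51330974 0.36655163 0.1033    ]
beads [[0.524 0.306 0.015]
 [0.521 0.278 0.015]
 [0.498 0.311 0.015]
 [0.494 0.281 0.015]]
-96.62490820964865 -97.3497278688567
ctop [0.49653675 0.0845374  0.169     ] sp [ 0.51663985 -0.12481639  0.152     ] 95.48498554789774 0.21031676748003156
```

```bash
cat > go.py <<'E'
# usage: python3 go.py x y z  zx zy zz  xx xy xz : shift in current tool axes, then rotvec in tool axes
from h import *
from plant import *
import sys
def calc(p,z,x,dx=None):
    st=state(); q=st["tool_rot"]; T=R.from_quat([q[1],q[2],q[3],q[0]])
    z=np.array(z,float); z/=np.linalg.norm(z); x=np.array(x,float); x-=z*(x@z); x/=np.linalg.norm(x)
    G=R.from_matrix(np.c_[x,np.cross(z,x),z])
    print('t',st["time"],'pos',st["tool_pos"].round(4),'w',round(st["gripper_width"],3),'F',st["contact_force"].round(1),'j',st["joint_pos"].round(2))
    print('shift cur axes',T.inv().apply(np.array(p)-st["tool_pos"]).round(4),'shift goal axes',G.inv().apply(np.array(p)-st["tool_pos"]).round(4),'rotvec',(T.inv()*G).as_rotvec().round(4), 'y',G.as_matrix()[:,1].round(3))
E
python3 -m inch '0 0 -.03 0 0 -.06 .4;0 0 -.03 0 0 -.1 .4;0 0 -.03 0 0 -.1 .4;0 0 -.01 0 0 -.03 .4;0 0 0 0 0 0 .4;0 0 0 0 0 0 .4'
python3 - <<'E'
from go import *
d=np.array([-.1305,-.9914,0]);k=np.array([0,0,1.])
calc([.5205,.3907,.33],-k,-d)
calc([.5205,.3907,.1457],.5*d-.866*k,-.866*d-.5*k)
E
```

```text
time: 6.83
tool_pos: [0.5253, -0.1977, 0.3238]
tool_rot: [-0.001, 0.752, 0.659, -0.0]
contact_force: [-0.9, -0.8, 0.1]
gripper_width: 0.601
t 6.8333 pos [ 0.5253 -0.1977  0.3238] w 0.601 F [-0.9 -0.8  0.1] j [-0.49 -0.14  1.64  0.    1.64 -1.93]
shift cur axes [ 0.5826 -0.0827 -0.0056] shift goal axes [ 0.5827 -0.0816 -0.0062] rotvec [-0.0019 -0.0007 -0.0019] y [ 0.991 -0.131  0.   ]
t 6.8333 pos [ 0.5253 -0.1977  0.3238] w 0.601 F [-0.9 -0.8  0.1] j [-0.49 -0.14  1.64  0.    1.64 -1.93]
shift cur axes [ 0.5824 -0.0824  0.1787] shift goal axes [ 0.5937 -0.0816 -0.1371] rotvec [-0.0023 -0.5243 -0.0014] y [ 0.991 -0.131 -0.   ]
```

```bash
python3 -m inch '.032 -.0046 0 0 0 0 .4;.032 -.0046 0 0 0 0 .4;.032 -.0046 0 0 0 0 .4;.032 -.0046 0 0 0 0 .4;.032 -.0046 0 0 0 0 .4;.032 -.0046 0 0 0 0 .4;.032 -.0046 0 0 0 0 .4;.032 -.0046 0 0 0 0 .4;.032 -.0046 0 0 0 0 .4;.032 -.0046 0 0 0 0 .4';python3 -m inch '.033 -.0046 0 0 0 0 .4;.033 -.0046 0 0 0 0 .4;.033 -.0046 0 0 0 0 .4;.033 -.0046 0 0 0 0 .4;.033 -.0046 0 0 0 0 .4;.033 -.0046 0 0 0 0 .4;.033 -.0046 0 0 0 0 .4;.032 -.0046 0 0 0 0 .4;0 0 0 0 0 0 .4'; python3 -m inch '0 0 0 0 -.06 0 .4;0 0 0 0 -.1 0 .4;0 0 0 0 -.1 0 .4;0 0 0 0 -.1 0 .4;0 0 0 0 -.1 0 .4;0 0 0 0 -.063 0 .4;0 0 0 0 0 0 .4;0 0 0 0 0 0 .4'
python3 - <<'E'
from go import *
d=np.array([-.1305,-.9914,0]);k=np.array([0,0,1.])
calc([.5205,.3907,.1457],.5*d-.866*k,-.866*d-.5*k)
E
```

```text
time: 7.67
tool_pos: [0.5206, 0.1269, 0.3215]
tool_rot: [-0.002, 0.752, 0.659, -0.002]
contact_force: [0.8, -0.8, -0.1]
gripper_width: 0.601
time: 8.42
tool_pos: [0.5179, 0.3951, 0.3202]
tool_rot: [-0.002, 0.751, 0.661, -0.003]
contact_force: [-0.1, -0.0, -0.4]
gripper_width: 0.601
time: 9.08
tool_pos: [0.5195, 0.3907, 0.3215]
tool_rot: [0.17, 0.726, 0.637, -0.197]
contact_force: [0.4, -0.1, 0.8]
gripper_width: 0.604
t 9.0833 pos [0.5195 0.3907 0.3215] w 0.604 F [ 0.4 -0.1  0.8] j [ 0.68  0.33  1.21 -0.38  1.97 -0.85]
shift cur axes [0.0884 0.0017 0.152 ] shift goal axes [0.088  0.001  0.1522] rotvec [-0.0039  0.0025  0.0014] y [ 0.991 -0.131 -0.   ]
```

```bash
python3 -m inch '.02 0 .034 0 0 0 .4;.022 0 .034 0 0 0 .4;.022 0 .034 0 0 0 .4;.016 0 .03 0 0 0 .4;.008 .001 .02 0 0 0 .4;0 0 0 0 0 0 .4;0 0 0 0 0 0 .4';python3 look.py w6;python3 - <<'E'
from h import *
from plant import *
import pickle
cw=pickle.load(open('pics/w6.pkl','rb'))
h=np.array([.515,.349,.073]);d=np.array([-.1305,-.9914,0]);y=np.cross([0,0,1],d);a=-.5*d+np.array([0,0,.866]);t=.866*d+np.array([0,0,.5])
im=cv2.imread('pics/w6.png')
for i in(-35,35):
  for j in(-16,16):
    for l in (-7,7):
      p=proj(cw,h+a*i/1e3+y*j/1e3+t*l/1e3)[0]; cv2.circle(im,tuple(int(round(v)) for v in p),2,(0,255,0) if i>0 else(255,0,0),-1)
p=proj(cw,h+.134*d-np.array([0,0,.061]))[0]; cv2.circle(im,tuple(int(v) for v in p),3,(0,0,255),-1)
cv2.imwrite('pics/w6o.png',im)
E
```

```text
time: 9.67
tool_pos: [0.5206, 0.3896, 0.1487]
tool_rot: [0.17, 0.727, 0.636, -0.196]
contact_force: [0.5, -0.1, 0.3]
gripper_width: 0.598
9.6667 [0.52061072 0.38960021 0.1486874 ] [[0.114, 0.991, -0.068], [0.858, -0.133, -0.496], [-0.501, -0.002, -0.865]] 0.5975767434139654 [ 0.676  0.436  1.367 -0.356  1.726 -0.747]
```

View pics/w6o.png

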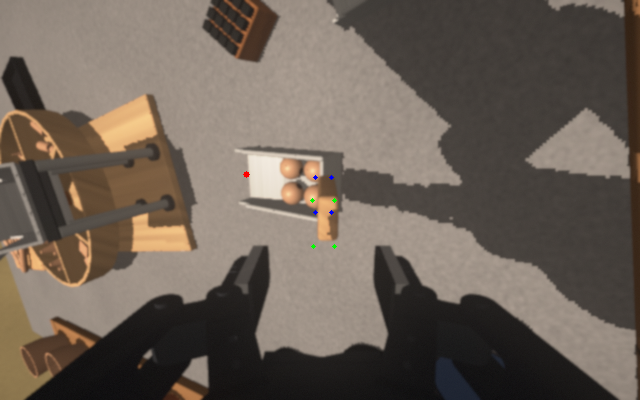

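```bash
python3 -c "
import cv2
a=cv2.imread('pics/w6o.png')[140:260,225:365];cv2.imwrite('pics/w6z.png',cv2.resize(a,None,fx=5,fy=5,interpolation=cv2.INTER_CUBIC))"
```

```text
(no output)
```

View pics/w6z.png

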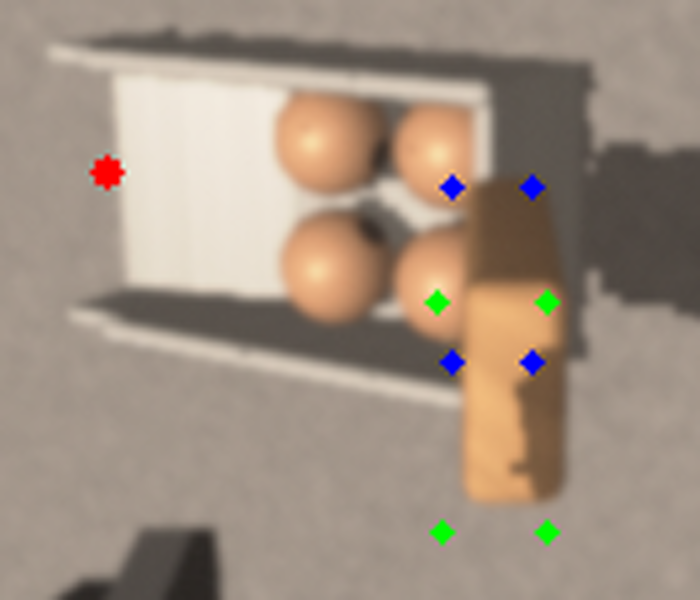

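Run:
```python
from h import *
from go import calc
import pickle
cw=pickle.load(open('pics/w6.pkl','rb'))
e=onz(cw,[[327.7,218.2]],.1033)[0]; d=np.array([-.1305,-.9914,0]);k=np.array([0,0,1.])
print(e, 'handle',e+.0175*d)
n=onz(cw,[[225+115/5,140+73/5],[225+127/5,140+290/5]],.012); print('nose',n,n.mean(0))
v=n[0]-n[1]; print('yaw from nose edge',np.degrees(np.arctan2(v[1],v[0]))+90)
h=(e+.0175*d); h[2]=.073
zt=.5*d-.866*k
print(h, h+.134*d)
calc(h+.016*zt,zt,-.866*d-.5*k)
```

```text
[0.51362352 0.37015171 0.1033    ] handle [0.51133977 0.35280221 0.1033    ]
nose [[0.47553296 0.22362179 0.012     ]
 [0.52469474 0.21636728 0.012     ]] [0.50011385 0.21999453 0.012     ]
yaw from nose edge 261.60577946684964
[0.51133977 0.35280221 0.073     ] [0.49385277 0.21995461 0.073     ]
t 9.7167 pos [0.5217 0.3907 0.1511] w 0.597 F [ 0.4  1.3 -0.2] j [ 0.68  0.43  1.36 -0.36  1.73 -0.75]
shift cur axes [ 0.0052 -0.0053  0.1031] shift goal axes [ 0.0054 -0.0053  0.1031] rotvec [-0.0001 -0.0018 -0.0024] y [ 0.991 -0.131 -0.   ]
```

```bash
python3 -m inch '.005 -.0045 .02 0 0 0 .4;0 0 .025 0 0 0 .4;0 0 .02 0 0 0 .4;0 0 0 0 0 0 .4;0 0 0 0 0 0 .4'; python3 look.py w7
```

```text
time: 10.13
tool_pos: [0.5138, 0.3641, 0.0929]
tool_rot: [0.17, 0.727, 0.636, -0.193]
contact_force: [-0.3, 0.4, -0.0]
gripper_width: 0.6
10.1333 [0.51377346 0.36408986 0.0928966 ] [[0.116, 0.991, -0.064], [0.859, -0.132, -0.494], [-0.498, 0.002, -0.867]] 0.5995436665777988 [ 0.655  0.44   1.461 -0.361  1.622 -0.731]
```

View pics/w7.png

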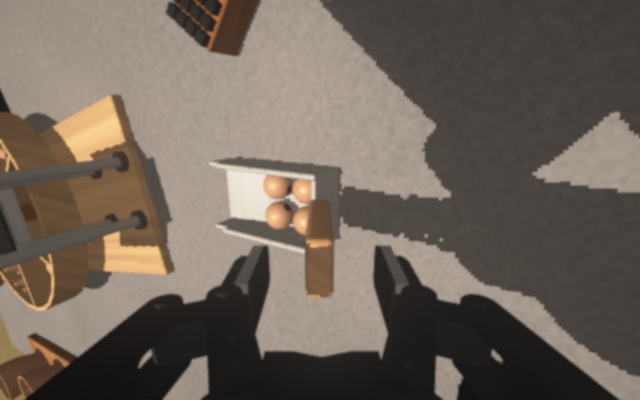

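```bash
python3 -m inch '0 0 .02 0 0 0 .4;0 0 .014 0 0 0 .4;0 0 .004 0 0 0 .4;0 0 0 0 0 0 .4;0 0 0 0 0 0 .4'; python3 -m inch '0 0 0 0 0 0 .6;0 0 0 0 0 0 .8;0 0 0 0 0 0 1;0 0 0 0 0 0 1;0 0 0 0 0 0 1;0 0 0 0 0 0 1;0 0 0 0 0 0 1;0 0 0 0 0 0 1'; python3 look.py w8
```

```text
time: 10.6
tool_pos: [0.5108, 0.3454, 0.0585]
tool_rot: [0.17, 0.727, 0.637, -0.194]
contact_force: [0.6, -0.6, 0.1]
gripper_width: 0.604
time: 11.27
tool_pos: [0.5109, 0.3447, 0.0593]
tool_rot: [0.171, 0.727, 0.636, -0.195]
contact_force: [-0.5, -2.2, 5.5]
gripper_width: 0.153
11.2667 [0.51093641 0.34467708 0.05931145] [[0.115, 0.991, -0.065], [0.858, -0.132, -0.497], [-0.501, 0.001, -0.866]] 0.15310873049203821 [ 0.637  0.45   1.512 -0.369  1.563 -0.727]
```

View pics/w8.png

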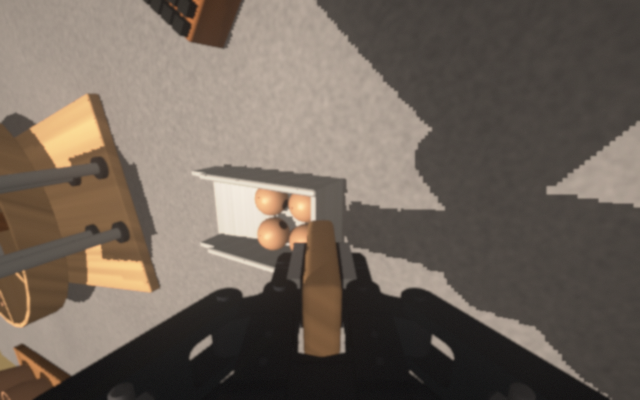

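```bash
python3 -m inch '-.003 0 -.005 0 0 0 1;-.006 0 -.010 0 0 0 1;-.010 0 -.017 0 -.03 0 1;-.012 0 -.02 0 -.04 0 1;-.013 0 -.02 0 -.04 0 1;-.014 0 -.02 0 -.04 0 1;-.014 0 -.02 0 0 0 1;-.014 0 -.02 0 0 0 1;-.014 0 -.02 0 0 0 1;-.014 0 -.02 0 0 0 1'; python3 -m inch '-.014 0 -.02 0 0 0 1;-.009 0 -.01 0 0 0 1;-.004 0 -.006 0 0 0 1;0 0 0 0 0 0 1;0 0 0 0 0 0 1'; python3 look.py w9
python3 - <<'E'
from plant import *
import cv2
cv2.imwrite('pics/s9.png',grab_frame('scene')[100:300,240:480].repeat(3,0).repeat(3,1))
E
```

```text
time: 12.15
tool_pos: [0.5111, 0.3523, 0.2653]
tool_rot: [0.217, 0.71, 0.623, -0.248]
contact_force: [1.0, -0.4, -2.2]
gripper_width: 0.154
time: 12.57
tool_pos: [0.5114, 0.3531, 0.3081]
tool_rot: [0.217, 0.71, 0.622, -0.249]
contact_force: [0.1, 0.7, -3.3]
gripper_width: 0.156
12.5667 [0.51140997 0.35309315 0.30810027] [[0.102, 0.991, -0.083], [0.775, -0.131, -0.618], [-0.623, -0.001, -0.782]] 0.1564306678954072 [ 0.678  0.333  1.268 -0.495  2.013 -0.868]
```

View pics/w9.png

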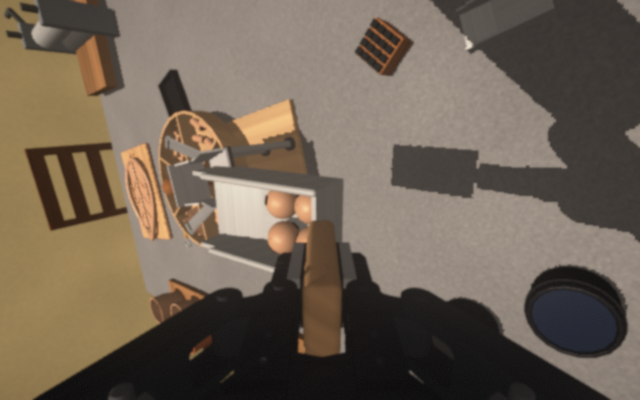

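View pics/s9.png

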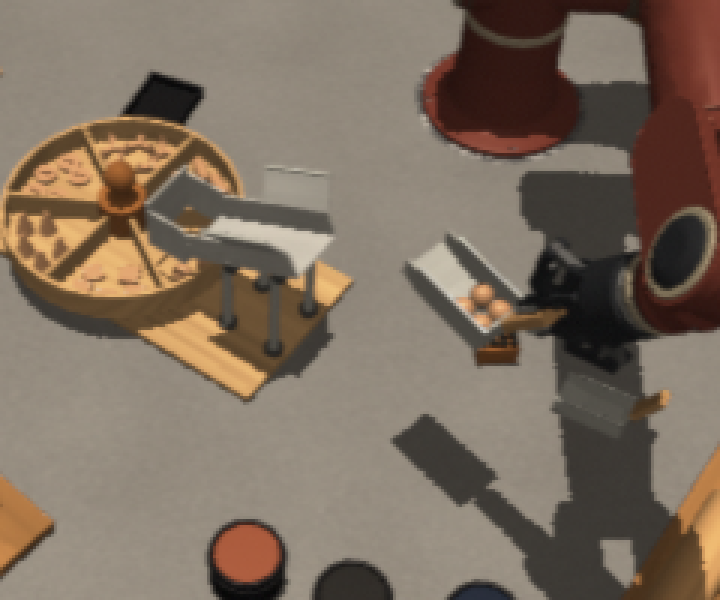

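Run:
```python
from plant import *
import cv2
a=grab_frame("top"); cv2.imwrite('pics/top2.png',a)
cv2.imwrite('pics/t2.png',cv2.resize(a[140:275,285:470],None,fx=4.3,fy=4.3,interpolation=cv2.INTER_CUBIC))
```

```text
(no output)
```

View pics/t2.png

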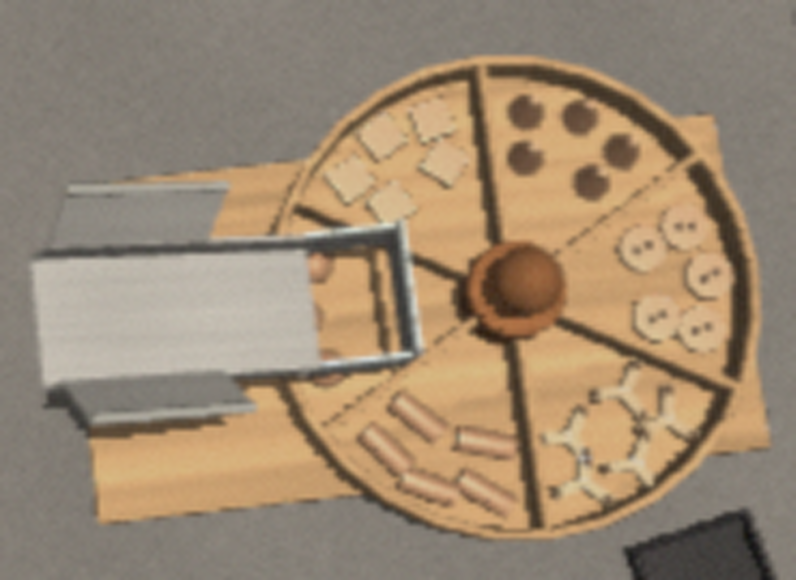

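```bash
cat >> go.py <<'E'
c=np.array([-.0856,0,.1038])
k=np.array([0,0,1.])
e=np.array([.0976,-.9952,0])
def pose(nose,p,e=e):
    ex=np.cos(p)*e+np.sin(p)*k; ez=-np.sin(p)*e+np.cos(p)*k
    z=.5*ex-.866*ez; x=-.866*ex-.5*ez
    return np.array(nose)-np.c_[x,np.cross(z,x),z]@c, z, x
E
python3 - <<'E'
from go import *
import pickle
cw=pickle.load(open('pics/w9.pkl','rb'))
T=np.array([[0.102, 0.991, -0.083], [0.775, -0.131, -0.618], [-0.623, -0.001, -0.782]])
tp=np.array([0.51140997,0.35309315,0.30810027])
n=tp+T@c; print(n,proj(cw,n), proj(cw,tp+T@(c+[0,.028,0])),proj(cw,tp+T@(c-[0,.028,0])))
ct=np.array([.497,.086,0])
u=-e
nose=ct-.030*u; 
for z,p in ((.215,.15),(.172,-.65)):
    nose[2]=z; print('nose',nose); P=pose(nose,p); print(P[0]); calc(*P)
E
```

```text
[0.49406337 0.22260475 0.28025747] [[214.55920931 200.14367814]] [[217.80232801 232.0603326 ]] [[211.10482442 166.14788004]]
nose [0.499928 0.056144 0.215   ]
[0.48707881 0.18716366 0.24272839]
t 12.7167 pos [0.5111 0.3527 0.3068] w 0.155 F [-0.6  0.6 -3.2] j [ 0.68  0.33  1.27 -0.5   2.01 -0.87]
shift cur axes [-0.0905 -0.0019  0.1546] shift goal axes [-0.087  -0.0401  0.1514] rotvec [-0.1456  0.0014 -0.1774] y [ 0.995  0.098 -0.   ]
nose [0.499928 0.056144 0.172   ]
[0.49291725 0.12763062 0.28575962]
t 12.7167 pos [0.5111 0.3527 0.3068] w 0.155 F [-0.6  0.6 -3.2] j [ 0.68  0.33  1.27 -0.5   2.01 -0.87]
shift cur axes [-0.1629  0.0116  0.1574] shift goal axes [-0.2231 -0.0401 -0.0071] rotvec [-0.0667  0.7978 -0.2261] y [0.995 0.098 0.   ]
```

```bash
python3 -c "
import cv2
a=cv2.imread('pics/w9.png')[150:290,170:360];
for p in ((214.6,200.1),(217.8,232),(211.1,166)): cv2.circle(a,(int(p[0]-170),int(p[1]-150)),1,(0,0,255),-1)
cv2.imwrite('pics/w9z.png',cv2.resize(a,None,fx=4.2,fy=4.2,interpolation=cv2.INTER_CUBIC))"
```

```text
(no output)
```

View pics/w9z.png

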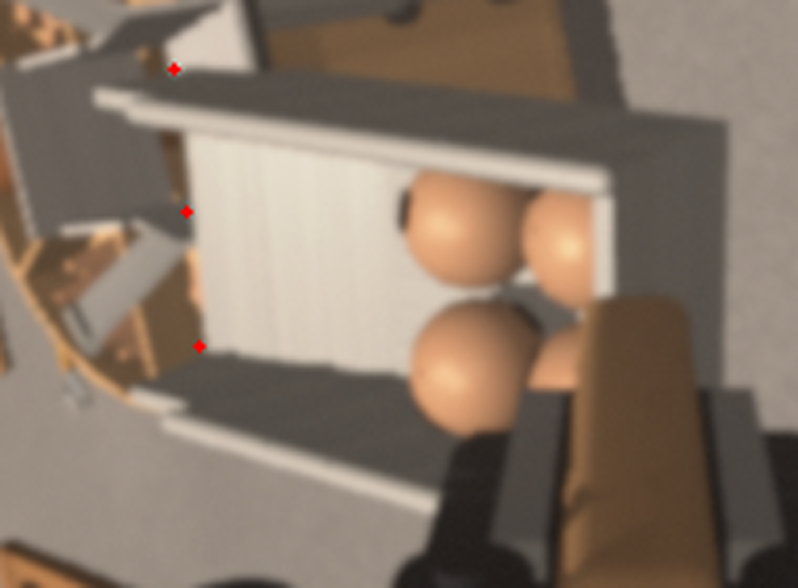

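```bash
python3 -m inch '0 0 0 -.036 0 -.044 1;0 0 0 -.055 0 -.067 1;0 0 0 -.0546 .0014 -.0664 1;0 0 0 0 0 0 1;0 0 0 0 0 0 1'; python3 -m inch '-.0044 -.002 .0076 0 0 0 1;-.0087 -.004 .0151 0 0 0 1;-.0104 -.0048 .0182 0 0 0 1;-.0113 -.0052 .0197 0 0 0 1;-.0113 -.0052 .0197 0 0 0 1;-.0113 -.0052 .0197 0 0 0 1;-.0104 -.0048 .0182 0 0 0 1;-.0096 -.0044 .0167 0 0 0 1;-.0061 -.0028 .0106 0 0 0 1;-.0035 -.0016 .006 0 0 0 1'; python3 -m inch '0 0 0 0 0 0 1;0 0 0 0 0 0 1'; python3 look.py w10
python3 - <<'E'
from go import *
import cv2
cv2.imwrite('pics/s10.png',cv2.resize(grab_frame('scene')[110:280,250:450],None,fx=4,fy=3.5,interpolation=cv2.INTER_CUBIC))
cv2.imwrite('pics/t10.png',cv2.resize(grab_frame('top')[140:275,200:430],None,fx=3.4,fy=3.4,interpolation=cv2.INTER_CUBIC))
calc(*pose([.4999,.0561,.215],.15))
E
```

```text
time: 13.13
tool_pos: [0.5108, 0.353, 0.3082]
tool_rot: [0.245, 0.635, 0.699, -0.221]
contact_force: [0.4, -0.1, -2.0]
gripper_width: 0.156
time: 13.97
tool_pos: [0.4873, 0.1857, 0.2435]
tool_rot: [0.245, 0.635, 0.698, -0.221]
contact_force: [-0.3, 0.1, -3.1]
gripper_width: 0.155
time: 14.13
tool_pos: [0.4881, 0.1877, 0.2448]
tool_rot: [0.245, 0.635, 0.699, -0.22]
contact_force: [-0.9, 0.8, -3.2]
gripper_width: 0.156
14.1333 [0.48807971 0.18767051 0.24482393] [[-0.073, 0.995, 0.063], [0.779, 0.097, -0.619], [-0.622, 0.004, -0.783]] 0.15649735561326433 [ 0.529  0.01   1.736 -0.607  1.688 -1.119]
t 14.2833 pos [0.4883 0.1885 0.2452] w 0.157 F [ 0.2 -0.3 -3.5] j [ 0.53  0.01  1.74 -0.61  1.69 -1.12]
shift cur axes [ 0.0006 -0.0014  0.0027] shift goal axes [ 0.0006 -0.0014  0.0027] rotvec [ 0.0038 -0.0024 -0.0023] y [ 0.995  0.098 -0.   ]
```

View pics/w10.png

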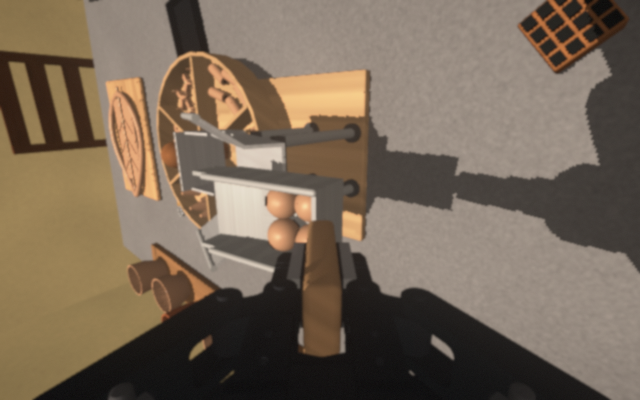

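View pics/s10.png

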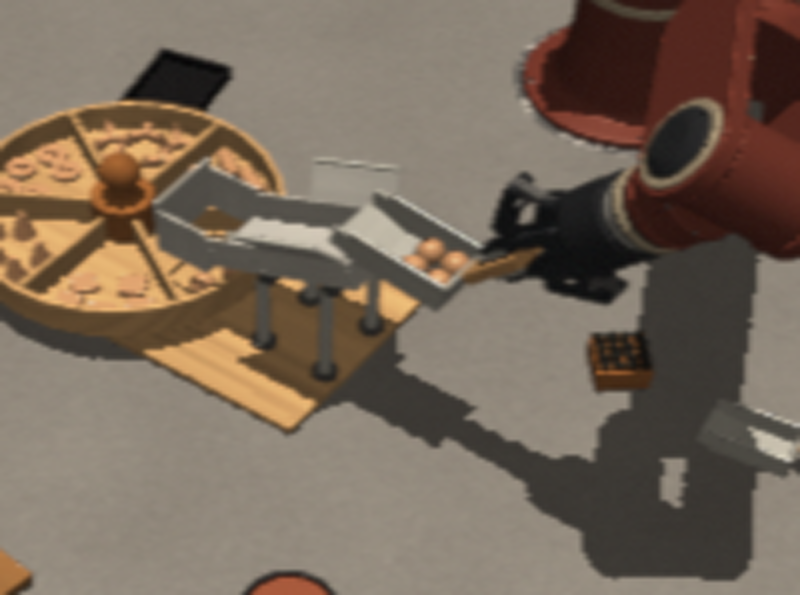

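View pics/t10.png

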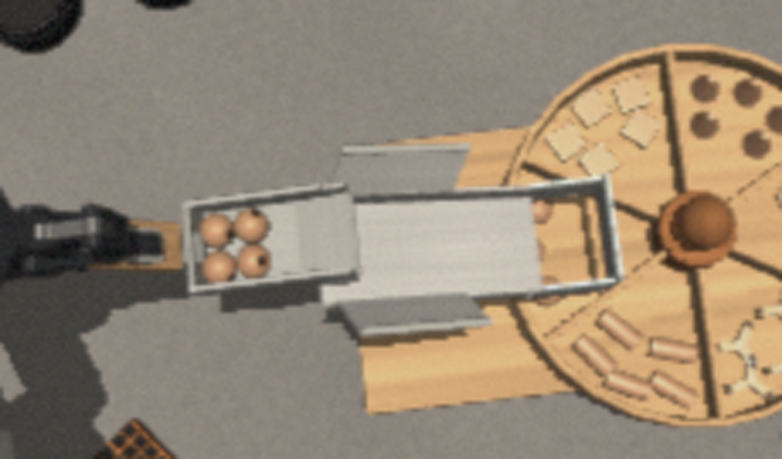

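Run:
```python
from plant import *
import cv2
a=grab_frame('top'); cv2.imwrite('pics/top3.png',a)
cv2.imwrite('pics/t3.png',cv2.resize(a[175:250,250:392],None,fx=5.6,fy=5.6,interpolation=cv2.INTER_CUBIC))
```

```text
(no output)
```

View pics/t3.png

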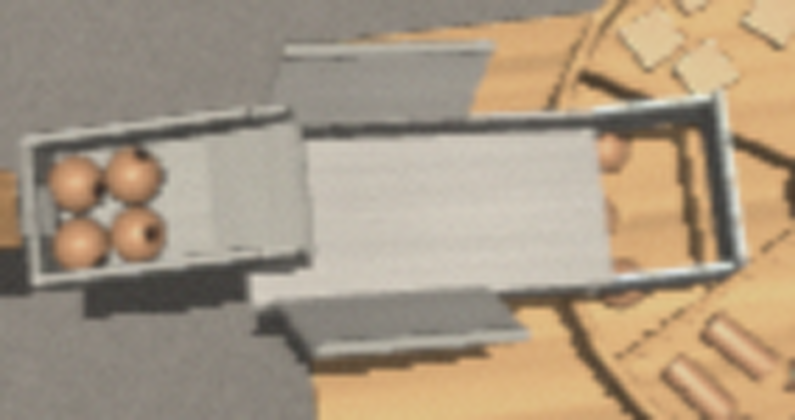

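Run:
```python
from h import *
from plant import *
ci=camera_info("top")
V=lambda p,z:onz(ci,[250+(p[0]+.5)/5.6-.5,175+(p[1]+.5)/5.6-.5],z)[0]
ang=lambda v:np.degrees(np.arctan2(v[1],v[0]))
for z in(.225,.23): 
  a,b=V((285,50),z),V((320,352),z); c,d=V((490,47),z),V((528,330),z); print('wing top end',(a+b)/2,np.linalg.norm(a-b),'mouth end',(c+d)/2,np.linalg.norm(c-d), ang((a+b)-(c+d)))
# trough walls near spout end z .152: outer corners
s1=(V((718,97),.152)+V((742,268),.152))/2
print('spout end',s1)
fl=(V((306,138),.168)+V((316,297),.168))/2; f2=(V((597,132),.12)+V((610,292),.12))/2
print('floor at nose x',fl, 'ctop corner low', V((250,303),.169))
n=(V((300,122),.215)+V((308,262),.215))/2; n2=(V((297,110),.245)+V((308,262),.245))/2
r=(V((22,140),.232)+V((37,282),.232))/2
print('nose',n,n2,'rear',r, ang(n-r),ang(n2-r))
```

```text
wing top end [0.49860422 0.05773909 0.225     ] 0.12370389903290813 mouth end [ 0.50306815 -0.02542038  0.225     ] 0.11600481730363041 93.0726392376782
wing top end [0.49788601 0.05745585 0.23      ] 0.12302705825633262 mouth end [ 0.50232552 -0.02524862  0.23      ] 0.11537010173488842 93.0726392376782
spout end [ 0.51548597 -0.12388787  0.152     ]
floor at nose x [0.49909048 0.05723403 0.168     ] ctop corner low [0.46234686 0.08296343 0.169     ]
nose [0.50315651 0.05762808 0.215     ] [0.50116749 0.05655419 0.245     ] rear [0.49368709 0.16655118 0.232     ] -85.03138501652586 -86.10956182601134
```

```bash
python3 -m inch '-.0043 -.0015 -.0033 0 .04 0 1;-.0086 -.0015 -.0065 0 .08 0 1;-.0086 0 -.0065 0 .08 0 1;-.0086 0 -.0065 0 .08 0 1;-.0043 0 -.0033 0 .04 0 1;0 0 0 0 0 0 1'
python3 - <<'E'
from go import *
import cv2
cv2.imwrite('pics/s11.png',cv2.resize(grab_frame('scene')[150:230,280:400],None,fx=6.5,fy=6.5,interpolation=cv2.INTER_CUBIC))
st=state();q=st["tool_rot"];T=R.from_quat([q[1],q[2],q[3],q[0]]);z=T.as_matrix()[:,2];print('nose',st["tool_pos"]+T.apply(c),'pitch',np.degrees(np.arcsin(-z[2]))-60, z)
calc(*pose([.4985,.050,.180],-.17))
E
```

```text
time: 14.83
tool_pos: [0.4876, 0.1709, 0.2883]
tool_rot: [0.132, 0.663, 0.728, -0.114]
contact_force: [-0.3, -0.5, -3.0]
gripper_width: 0.159
nose [0.49855162 0.05576338 0.21857682] pitch 9.82393109524098 [ 0.0391537  -0.34267662 -0.93863716]
t 14.8833 pos [0.4869 0.1713 0.2865] w 0.152 F [ 0.2 -0.4 -2.4] j [ 0.37 -0.16  1.75 -0.34  1.64 -1.3 ]
shift cur axes [ 0.0081 -0.0006  0.0383] shift goal axes [ 0.0081 -0.0003  0.0383] rotvec [ 0.0055 -0.0015 -0.0035] y [ 0.995  0.098 -0.   ]
```

View pics/s11.png

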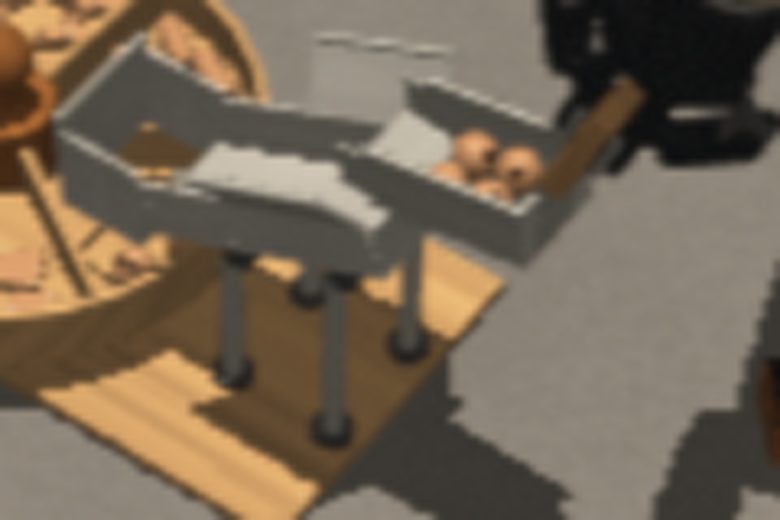

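```bash
python3 -m inch '.002 0 .007 0 0 0 1;.002 0 .012 0 0 0 1;.002 0 .012 0 0 0 1;.002 0 .007 0 0 0 1;-.0064 0 -.0049 0 .06 0 1;-.0064 0 -.0049 0 .06 0 1;-.0064 0 -.0049 0 .06 0 1;-.0064 0 -.0049 0 .06 0 1;-.0064 0 -.0049 0 .06 0 1'
python3 - <<'E'
from go import *
import cv2
cv2.imwrite('pics/s12.png',cv2.resize(grab_frame('scene')[150:230,280:400],None,fx=6.5,fy=6.5,interpolation=cv2.INTER_CUBIC))
st=state();q=st["tool_rot"];T=R.from_quat([q[1],q[2],q[3],q[0]]);z=T.as_matrix()[:,2];print('nose',st["tool_pos"]+T.apply(c),'pitch',np.degrees(np.arcsin(-z[2]))-60, z,st["contact_force"])
E
```

```text
time: 15.63
tool_pos: [0.4888, 0.1407, 0.276]
tool_rot: [0.019, 0.671, 0.741, -0.016]
contact_force: [-0.4, 0.4, -2.4]
gripper_width: 0.158
nose [0.49873665 0.04838542 0.17825503] pitch 27.119981735964956 [ 0.00836149 -0.04954401 -0.99873694] [ 1.66813095 -3.47789831 -0.40574236]
```

View pics/s12.png

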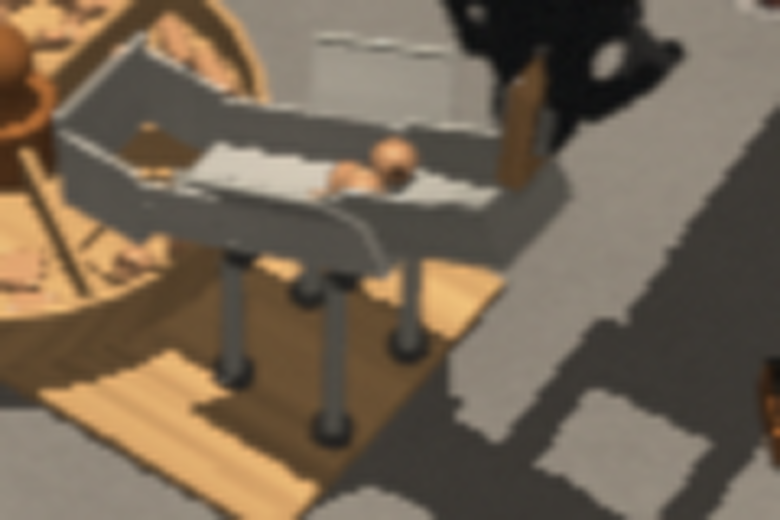

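Beads are rolling out into the trough. Tip a bit more and wait.

```bash
python3 -m inch '-.0064 0 -.0049 0 .06 0 1;-.0064 0 -.0049 0 .06 0 1;0 0 0 0 0 0 1;0 0 0 0 0 0 1;0 0 0 0 0 0 1;0 0 0 0 0 0 1;0 0 0 0 0 0 1;0 0 0 0 0 0 1'
python3 - <<'E'
from go import *
import cv2
cv2.imwrite('pics/s13.png',cv2.resize(grab_frame('scene')[130:230,250:400],None,fx=5.2,fy=5.2,interpolation=cv2.INTER_CUBIC))
cv2.imwrite('pics/t13.png',cv2.resize(grab_frame('top')[140:275,260:470],None,fx=3.8,fy=3.8,interpolation=cv2.INTER_CUBIC))
E
```

```text
time: 16.35
tool_pos: [0.4902, 0.1289, 0.2869]
tool_rot: [-0.024, 0.671, 0.741, 0.024]
contact_force: [0.4, -0.4, -2.1]
gripper_width: 0.16
```

View pics/s13.png

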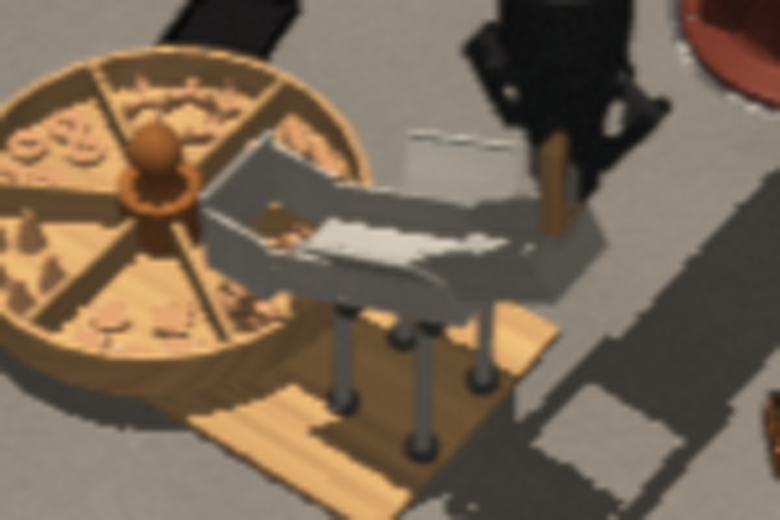

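View pics/t13.png

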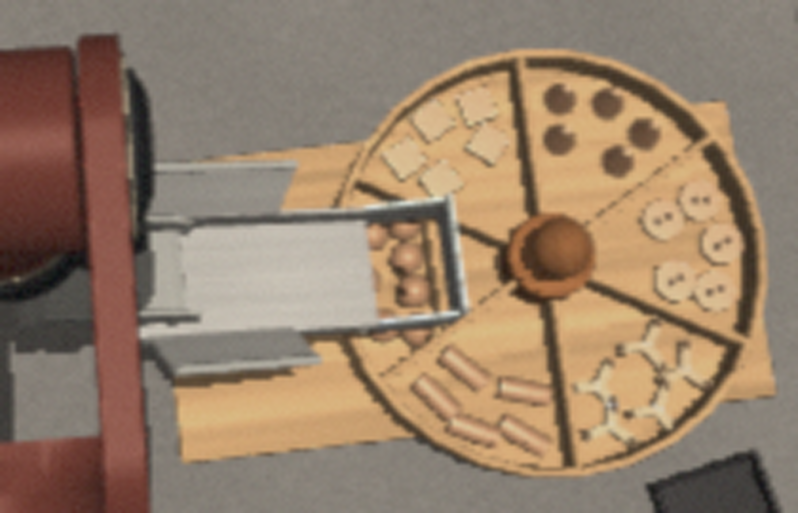

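```bash
python3 look.py w14; python3 -c "
import cv2
a=cv2.imread('pics/top0.png')
import plant
b=plant.grab_frame('top');cv2.imwrite('pics/t14.png',cv2.resize(b[180:240,340:400],None,fx=10,fy=10,interpolation=cv2.INTER_CUBIC))"
```

```text
16.45 [0.49037865 0.1286712  0.28720641] [[-0.098, 0.995, -0.004], [0.993, 0.098, 0.068], [0.068, 0.003, -0.998]] 0.1571420647030101 [ 0.072 -0.27   1.82   0.068  1.591 -1.596]
```

View pics/w14.png

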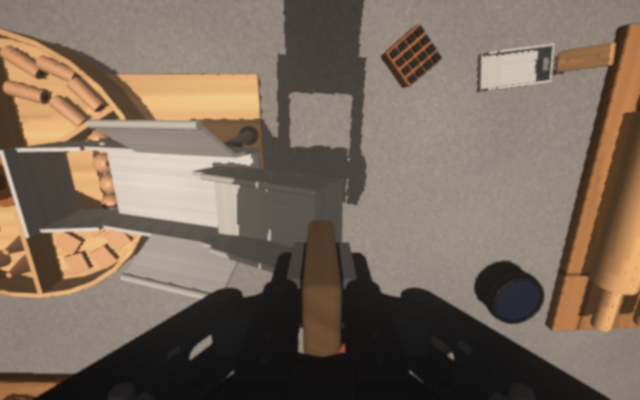

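View pics/t14.png

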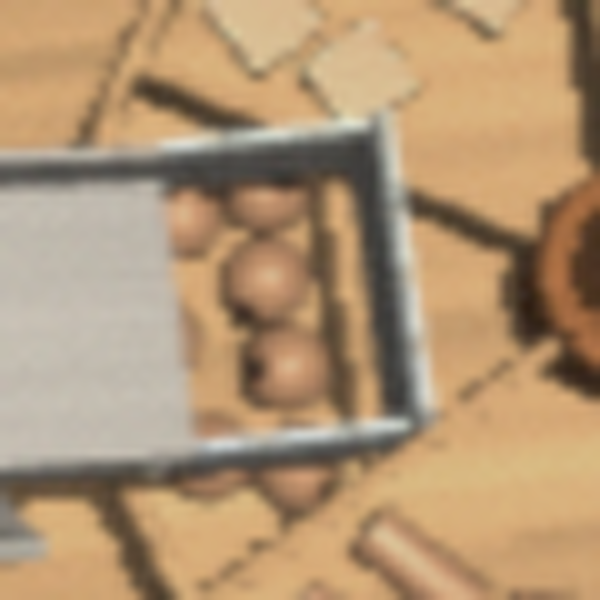

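```bash
python3 -m inch '0 0 -.012 0 0 0 1;0 0 -.025 0 0 0 1;0 0 -.025 0 0 0 1;.004 0 .0036 0 -.04 0 1;.008 0 .0071 0 -.08 0 1;.008 0 .0071 0 -.08 0 1;.008 0 .0071 0 -.08 0 1;.008 0 .0071 0 -.08 0 1;.008 0 .0071 0 -.08 0 1;.008 0 .0071 0 -.08 0 1'; python3 -m inch '.007 0 .0062 0 -.072 0 1;0 0 0 0 0 0 1;0 0 0 0 0 0 1'
python3 - <<'E'
from go import *
print(pose([.496,.216,.112],0.)[0]);calc(*pose([.496,.216,.112],0.))
E
```

```text
time: 17.38
tool_pos: [0.487, 0.1687, 0.2978]
tool_rot: [0.169, 0.655, 0.721, -0.149]
contact_force: [0.3, -0.1, -2.6]
gripper_width: 0.159
time: 17.63
tool_pos: [0.486, 0.1721, 0.2871]
tool_rot: [0.192, 0.649, 0.716, -0.173]
contact_force: [0.3, -0.2, -2.3]
gripper_width: 0.154
[0.48369951 0.34142466 0.1590908 ]
t 17.6333 pos [0.486  0.1721 0.2871] w 0.154 F [ 0.3 -0.2 -2.3] j [ 0.45 -0.1   1.73 -0.49  1.69 -1.23]
shift cur axes [0.2101 0.0142 0.0267] shift goal axes [0.2101 0.0142 0.0265] rotvec [ 0.0021 -0.0009  0.0003] y [0.995 0.098 0.   ]
```

```bash
python3 -m inch '.022 .0014 -.01 0 0 0 1;.022 .0014 -.01 0 0 0 1;.022 .0014 -.01 0 0 0 1;.024 .0016 .0095 0 0 0 1;.024 .0016 .0095 0 0 0 1;.024 .0016 .0095 0 0 0 1;.024 .0016 .0095 0 0 0 1;.024 .0016 .0095 0 0 0 1;.024 .0016 .0095 0 0 0 1;0 0 0 0 0 0 1'; python3 -m inch '0 0 0 0 0 0 1'; python3 look.py w15
python3 - <<'E'
from go import *
import cv2
cv2.imwrite('pics/t15.png',grab_frame('top'))
calc(*pose([.496,.216,.014],0.))
E
```

```text
time: 18.47
tool_pos: [0.4835, 0.3409, 0.1561]
tool_rot: [0.191, 0.649, 0.716, -0.174]
contact_force: [-0.3, -0.3, -2.8]
gripper_width: 0.154
time: 18.55
tool_pos: [0.4847, 0.3398, 0.1596]
tool_rot: [0.193, 0.649, 0.715, -0.173]
contact_force: [0.9, -0.0, -1.1]
gripper_width: 0.155
18.55 [0.48469958 0.33978563 0.15959115] [[-0.082, 0.995, 0.051], [0.862, 0.097, -0.497], [-0.5, 0.003, -0.866]] 0.15474280981915095 [ 0.683  0.243  1.589 -0.432  1.612 -0.935]
t 18.65 pos [0.4855 0.3399 0.1616] w 0.156 F [ 0.4 -0.2 -2.3] j [ 0.68  0.24  1.59 -0.43  1.61 -0.93]
shift cur axes [ 0.0516 -0.0023  0.0863] shift goal axes [ 0.0517 -0.0017  0.0862] rotvec [ 0.0048 -0.0016 -0.0045] y [0.995 0.098 0.   ]
```

View pics/t15.png

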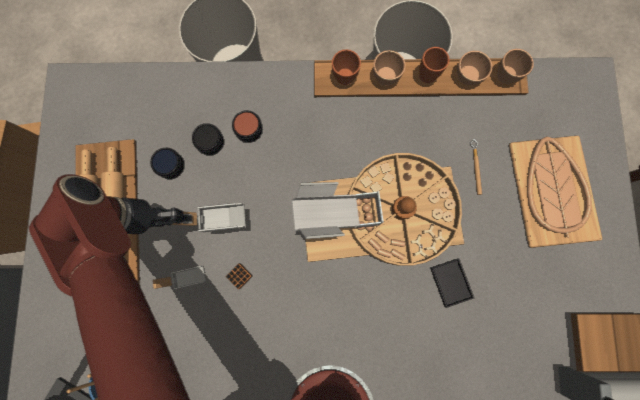

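View pics/w15.png

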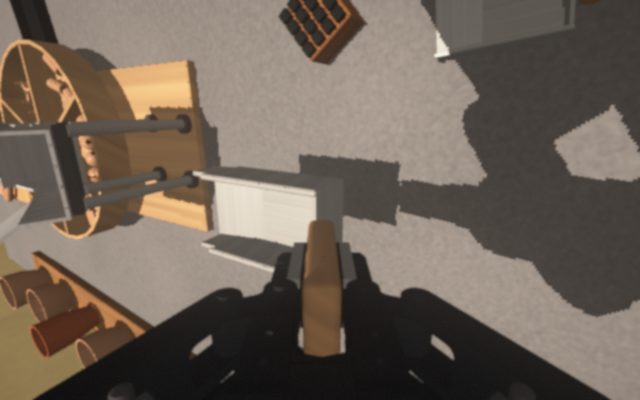

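```bash
python3 -m inch '.01 0 .0173 0 0 0 1;.01 0 .0173 0 0 0 1;.01 0 .0173 0 0 0 1;.01 0 .0173 0 0 0 1;.004 0 .0069 0 0 0 1;.002 0 .0035 0 0 0 1;0 0 0 0 0 0 1;0 0 0 0 0 0 1'; python3 -m inch '.001 0 .0017 0 0 0 1;0 0 0 0 0 0 1'; python3 -m inch '.001 0 .0017 0 0 0 1;0 0 0 0 0 0 1'
```

```text
time: 19.32
tool_pos: [0.4854, 0.3406, 0.0691]
tool_rot: [0.193, 0.65, 0.715, -0.172]
contact_force: [1.2, 0.0, -2.0]
gripper_width: 0.156
time: 19.48
tool_pos: [0.485, 0.3408, 0.0665]
tool_rot: [0.193, 0.649, 0.715, -0.172]
contact_force: [-0.7, -0.2, -2.5]
gripper_width: 0.153
time: 19.65
tool_pos: [0.4844, 0.3404, 0.0635]
tool_rot: [0.193, 0.649, 0.715, -0.173]
contact_force: [-0.1, -0.2, -3.3]
gripper_width: 0.158
```

```bash
python3 -m inch '.001 0 .0017 0 0 0 1;0 0 0 0 0 0 1'; python3 -m inch '.0005 0 .0009 0 0 0 1;0 0 0 0 0 0 1';  python3 -m inch '.0005 0 .0009 0 0 0 1;0 0 0 0 0 0 1'; python3 -m inch '.0005 0 .0009 0 0 0 1;0 0 0 0 0 0 1'
```

```text
time: 19.82
tool_pos: [0.4842, 0.3402, 0.061]
tool_rot: [0.193, 0.649, 0.715, -0.173]
contact_force: [-0.4, -0.7, -2.4]
gripper_width: 0.155
time: 19.98
tool_pos: [0.4842, 0.3402, 0.06]
tool_rot: [0.193, 0.649, 0.715, -0.173]
contact_force: [0.2, -0.1, -3.4]
gripper_width: 0.16
time: 20.15
tool_pos: [0.4845, 0.3404, 0.0596]
tool_rot: [0.193, 0.649, 0.715, -0.173]
contact_force: [-0.6, -0.2, -0.6]
gripper_width: 0.157
time: 20.32
tool_pos: [0.4846, 0.3404, 0.0595]
tool_rot: [0.193, 0.649, 0.715, -0.173]
contact_force: [-2.0, 0.2, 4.2]
gripper_width: 0.156
```

Contact with the bench; release and back out along the grip.

```bash
python3 -m inch '0 0 0 0 0 0 .8;0 0 0 0 0 0 .6;0 0 0 0 0 0 .4;0 0 0 0 0 0 .4;0 0 0 0 0 0 .4;0 0 -.008 0 0 0 .4;0 0 -.02 0 0 0 .4;0 0 -.025 0 0 0 .4;0 0 -.03 0 0 0 .4;0 0 -.03 0 0 0 .4'; python3 -m inch '0 0 -.03 0 0 0 .4;0 0 -.03 0 0 0 .4;0 0 0 0 0 0 .4;0 0 0 0 0 0 .4'; python3 look.py w16
python3 - <<'E'
from plant import *
import cv2
a=grab_frame('top'); cv2.imwrite('pics/t16.png',a); cv2.imwrite('pics/t16z.png',cv2.resize(a[180:240,340:400],None,fx=10,fy=10,interpolation=cv2.INTER_CUBIC))
cv2.imwrite('pics/s16.png',cv2.resize(grab_frame('scene')[130:330,240:480],None,fx=3.3,fy=3,interpolation=cv2.INTER_CUBIC))
E
```

```text
time: 21.15
tool_pos: [0.4781, 0.3969, 0.1572]
tool_rot: [0.193, 0.649, 0.715, -0.173]
contact_force: [0.2, 0.3, 0.1]
gripper_width: 0.603
time: 21.48
tool_pos: [0.4761, 0.428, 0.2108]
tool_rot: [0.193, 0.649, 0.716, -0.17]
contact_force: [-0.0, -0.3, 0.2]
gripper_width: 0.599
21.4833 [0.47610113 0.42796087 0.21075972] [[-0.082, 0.995, 0.055], [0.864, 0.099, -0.494], [-0.497, 0.007, -0.867]] 0.5990528360464489 [ 0.786  0.33   1.395 -0.406  1.745 -0.886]
```

View pics/t16.png

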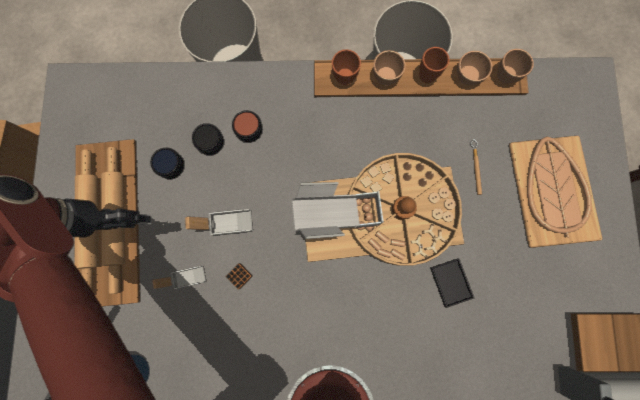

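View pics/s16.png

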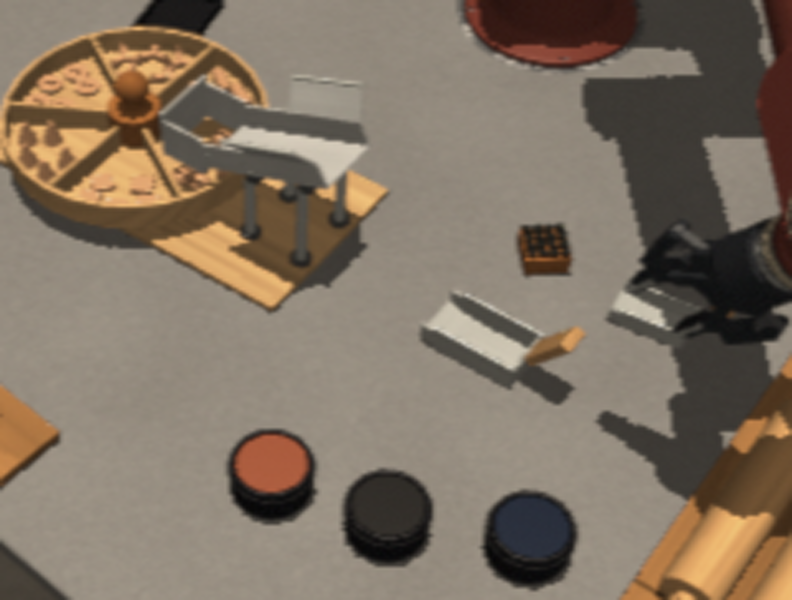

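View pics/t16z.png

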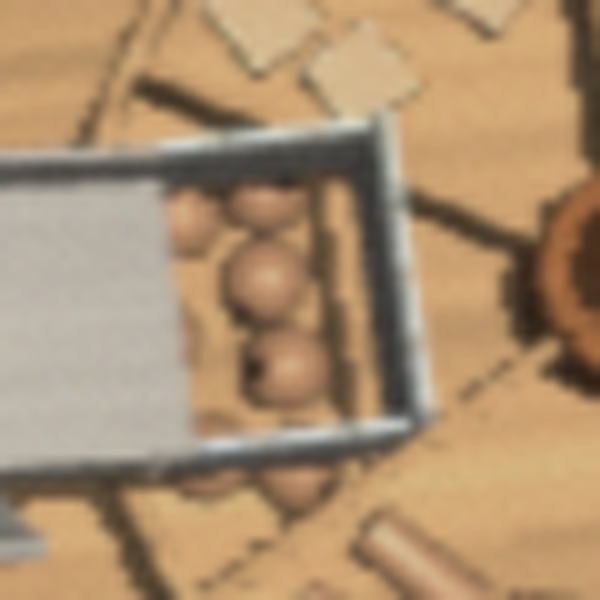

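View pics/w16.png

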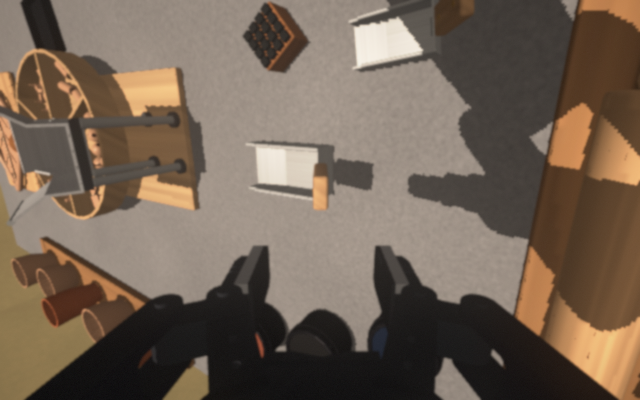

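```bash
python3 - <<'E'
from go import *
ci=camera_info("top"); K=np.array([.526,-.197]); a=np.radians(95.5); b=K+.1*np.array([np.cos(a),np.sin(a)])
for p in [(268,200),(265,280),(287,368),(292,478)]:
    P=onz(ci,[340+(p[0]+.5)/10-.5,180+(p[1]+.5)/10-.5],.052)[0,:2]; print(P.round(3),np.linalg.norm(P-b).round(4))
E
python3 -c "
from plant import *
print(job_done())"
```

```text
[ 0.551 -0.101] 0.035
[ 0.529 -0.1  ] 0.0133
[ 0.506 -0.105] 0.0132
[ 0.476 -0.106] 0.041
the job is handed in; nothing more can be done
None
```

The job is handed in at about 21.5 s of the 72 s allowed. All four beads are in the round-bead compartment and the empty pan stands on the bench.

- **Carousel:** I turned it 135.5° in one grasp of the knob with no visible slip. Top-view checks showed the round-bead compartment centred under the spout.
- **Pouring:** I carried the pan by its leaning grip and tipped it to about 34° nose-down in the chute mouth. The beads rolled down the trough.
- **Beads at the end:** I measured them at about 35, 13, 13 and 41 mm from the middle of the compartment floor, against the 60.5 mm limit. I assumed they lie on the floor, since the cameras give no depth; nothing in the pictures suggested otherwise.
- **Pan at the end:** It looks flat in all three cameras. I released it with the tool at the same height and tilt as when I picked it up. It stands about 13° turned and 3 cm aside from where it started. The gripper is clear of it.
- **Other things:** By eye, none of the tubs, stamp, ink tray or loop tool has moved.

One check disagreed. A wrist-camera estimate of the spout's direction gave 98–101°, while the top view gave 95.5–96°. I trusted the top view, and the beads landing well inside the compartment agree with it.

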